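Reset, row up the sample tins and start the run from the guarded button

TASK

Clear the last run by pressing the blue reset button of the grey start box fully down and letting it come up, then stand every sample tin that is on the bench upright on the yellow line of the blue rack plate, in one neat row with each tin close beside the next (gaps of less than a finger's width). Lift the black plunger knob to free the yellow guard, slide the guard fully open, and press the green start button fully down and let it come up again. Finish by sliding the guard shut until the plunger drops back in and locks it; leave the other things on the bench alone, and see that the row is still neat at the end.

Things in the scene. Friction and masses are not known exactly. Their poses are not given: they have to be found in the camera images.
- tin_1: round white lidded sample tin, upright, 55 mm in diameter, 37 mm high, 0.09 kg; grip it round the side; may be absent; origin at the centre of its underside, z up the tin
- tin_2: round white lidded sample tin, upright, 53 mm in diameter, 35 mm high, 0.09 kg; grip it round the side; may be absent; origin at the centre of its underside, z up the tin
- tin_3: round white lidded sample tin, upright, 55 mm in diameter, 37 mm high, 0.09 kg; grip it round the side; may be absent; origin at the centre of its underside, z up the tin
- tin_4: round white lidded sample tin, upright, 53 mm in diameter, 35 mm high, 0.09 kg; grip it round the side; may be absent; origin at the centre of its underside, z up the tin
- rack_plate: low fixed blue plate, 110 (x) x 220 (y) mm, flat top 8 mm above the bench; a lip along its rear edge (inner face x = 48 mm, 16 mm above the bench), an end stop at its -y end (inner face y = -102 mm, 26 mm above the bench); a yellow line 180 mm long with end bars runs along the middle of the top; origin on the bench under the plate's centre, y along the line, x across it, z up
- start_box: fixed grey push-button console, 110 (x) x 205 (y) x 45 mm high; origin on the bench under its centre. On its deck two aluminium rails run along y at x = -36 and +36 mm (each 14 mm wide, 26 mm high), with the green start button between them and the blue reset button near its -y end. The yellow guard rides on the rails: its top is 77 mm above the bench, 94 x 66 mm
- start_button_top (a point): centre of the top of the green start button (cap 28 mm in diameter, pressed straight down), 12 mm to the -y side of the box's centre; 67 mm above the bench when up, 4 mm below the rail tops; clear space 58 mm wide between the rails; the shut guard covers it
- start_button (a joint): travel of the green start button: 0 m up, 0.006 m fully down; a spring pushes it back, 5 N fully down
- reset_button_top (a point): centre of the top of the blue reset button (cap 28 mm in diameter, pressed straight down), 67 mm above the bench when up, uncovered, 65 mm to the -y side of the start button
- reset_button (a joint): travel of the blue reset button: 0 m up, 0.006 m fully down; a spring pushes it back, 5 N fully down
- guard (a joint): travel of the yellow sliding guard along the +y axis of the start box: 0 m shut (over the green button), 0.075 m fully open (end stop); it slides stiffly (about 1 N) and stays where it is left
- plunger (a joint): lift of the black plunger knob: 0 m when its pin is home in a hole of the rail, 0.012 m fully lifted. A spring pulls it down (3 N at 0, 7 N fully lifted). The pin locks the guard until the knob is lifted more than 7 mm; keep it lifted while sliding. There is a hole at the guard's shut and at its fully open position; let go there and the pin drops in; let go between them and it rides on the rail
- knob_grip (a point): grip point on the black plunger knob, on its axis, 13 mm below the knob's top; the knob is 26 mm in diameter and 26 mm high, stands on a thinner collar on the guard above the rear (+x) rail, travels with the guard, and is pulled straight up; the knob's underside is 16 mm above the rail top, its top 113 mm above the bench when the pin is home
- stopwatch: bystander: black stopwatch lying flat, 65 x 56 mm, 12 mm high; origin at the centre of its underside
- petri_dish: bystander: flat white dish, 60 mm in diameter, 14 mm high; origin at the centre of its underside
- drop_vial: bystander: small dark blue vial with a black cap, 37 mm in diameter, 72 mm high; origin at the centre of its underside

How it is judged (in metres and radians):
On the way, in this order (a step that is already met when the one before it is completed fails the run):
1. the blue reset button is pressed fully down (value of joint reset_button above 0.005 m), for 0.05 s.
2. the reset button has come up again (value of joint reset_button below 0.0015 m), for 0.05 s.
3. every tin present stands upright in one close row on the yellow line (x of tin_1 in the frame of rack_plate between -0.012 and 0.012 m and y of tin_1 in the frame of rack_plate between -0.09 and 0.09 m and z of tin_1 in the frame of rack_plate between 0.004 and 0.013 m and angle between each of tin_1, tin_2, tin_3, tin_4's own z axis and vertical below 0.12 rad and linear speed of each of tin_1, tin_2, tin_3, tin_4 below 0.03 m/s and x of tin_2 in the frame of rack_plate between -0.012 and 0.012 m and y of tin_2 in the frame of rack_plate between -0.09 and 0.09 m and z of tin_2 in the frame of rack_plate between 0.004 and 0.013 m and x of tin_3 in the frame of rack_plate between -0.012 and 0.012 m and y of tin_3 in the frame of rack_plate between -0.09 and 0.09 m and z of tin_3 in the frame of rack_plate between 0.004 and 0.013 m and x of tin_4 in the frame of rack_plate between -0.012 and 0.012 m and y of tin_4 in the frame of rack_plate between -0.09 and 0.09 m and z of tin_4 in the frame of rack_plate between 0.004 and 0.013 m and (horizontal distance between tin_1 and tin_2 below 0.078 m or horizontal distance between tin_1 and tin_3 below 0.078 m or horizontal distance between tin_1 and tin_4 below 0.078 m) and (horizontal distance between tin_2 and tin_1 below 0.078 m or horizontal distance between tin_2 and tin_3 below 0.078 m or horizontal distance between tin_2 and tin_4 below 0.078 m) and (horizontal distance between tin_3 and tin_1 below 0.078 m or horizontal distance between tin_3 and tin_2 below 0.078 m or horizontal distance between tin_3 and tin_4 below 0.078 m) and (horizontal distance between tin_4 and tin_1 below 0.078 m or horizontal distance between tin_4 and tin_2 below 0.078 m or horizontal distance between tin_4 and tin_3 below 0.078 m) and (horizontal distance between any of tin_1, tin_2 and tin_3 below 0.078 m or horizontal distance between any of tin_1, tin_2 and tin_4 below 0.078 m) and (horizontal distance between any of tin_1, tin_3 and tin_2 below 0.078 m or horizontal distance between any of tin_1, tin_3 and tin_4 below 0.078 m) and (horizontal distance between any of tin_1, tin_4 and tin_2 below 0.078 m or horizontal distance between any of tin_1, tin_4 and tin_3 below 0.078 m)), for 0.2 s.
4. the guard is slid fully open (value of joint guard above 0.068 m), for 0.2 s.
5. the green start button is pressed fully down (value of joint start_button above 0.005 m), for 0.05 s.
6. the start button has come up again with the guard still open (value of joint start_button below 0.0015 m and value of joint guard above 0.04 m), for 0.05 s.
At the end, for the whole second after the job is handed in: Every tin upright (7 deg) and at rest on the plate, centre within 12 mm of the yellow line and within its length, in one unbroken row (next centre less than 78 mm away); buttons up (1.5 mm), guard shut (4 mm), plunger pin home (3 mm); bystanders at rest (all of step 3 and value of joint guard below 0.004 m and value of joint plunger below 0.003 m and value of joint each of start_button, reset_button below 0.0015 m and linear speed of each of stopwatch, petri_dish, drop_vial below 0.03 m/s); the robot touches nothing.
It fails at once if another thing on the bench is moved more than 4 cm (distance of any of stopwatch, petri_dish, drop_vial from where it was at the start of the episode above 0.04 m).
Of tin_1, tin_2, tin_3, tin_4 only 2 to 3 are there at a start; the rules pass over those that are not, and their reading is None.
At some moment in a run one of tin_1, tin_2, tin_3, tin_4 may be knocked a few centimetres aside while the robot is not near it.
It also fails if it takes over 208 s, if anything falls off the work surface, if the arm or the gripper's body presses on something with over 40 N, if the wrist force passes 120 N, or if a joint passes its speed limit or range.

ROBOT

A 6-joint arm with a two-finger parallel gripper is mounted at the origin on a cart in front of the work surface, level with it; the furniture and walls round the work are solid. World frame = base frame: x ahead of the robot, y to its left, z up, the work surface at z = 0. Lengths are in mm, angles in degrees, forces in N, time in s.
With the tool pointing down it reaches from about 300 to 850 mm from the base axis. Payload 4.2 kg.
Tool frame: the origin (TCP) lies at the very end of the fingers, on their centre line; the grasp point (between the pads) lies 19 mm behind it; z points along the fingers, y is the line along which they close (so a half turn about z gives the same grasp; the last joint's range is limited). The gripper opens to 91 mm and grips with 3 to 60 N. Pads are 32 mm wide; open, the fingers measure 118 mm over their backs; the gripper's body (76 mm by 178 mm) begins 60 mm behind the grasp point.
Start: joints at [-73.453, 18.312, 89.639, -0, 72.044, -1.146], TCP at [174.756, -547.821, 176.776] pointing down, gripper open.
Joint ranges: [-177.97, 177.97], [-48.28, 115.42], [12.27, 149.76], [-77.06, 257.06], [2.81, 150.46], [-146.56, 146.56]. Speed limits (degrees/s): [147.25, 147.25, 180, 180, 180, 180].

INTERFACE

Orientations are given as [roll, pitch, yaw] about the fixed x, y, z axes, in that order (R = Rz(yaw) Ry(pitch) Rx(roll)).
In Python, from workcell import env, eyes gives the robot as it stands.
- The arm moves only by the tool send_rows, never from a script. Its argument "targets" is text: rows parted by semicolons, each of 7 numbers parted by spaces: the shift along the tool's x, y, z in m, then the turn, a rotation vector about the tool's x, y, z in degrees, then the opening in per cent of the stroke, from 0 (shut) to 100 (fully open). A call has 1 to 12 rows; each row is the pose to reach, as a shift and turn from the pose commanded when the call began, along the tool's axes at that moment; what a row does not reach only later rows make up. A row lasts 1/12 s, in which the tool goes at most 41.7 mm and 7.16 degrees, less where a joint would pass 70% of its speed; a pose out of reach is approached as far as the arm can. A call with a gripper value outside its range is refused whole. The fingers move at their own pace and stop on an object; "grip_force" is the grip in N (left out, the last holds). Time passes only in rows, so rows that repeat a pose let the fingers close. It gives the time, the measured TCP pose, the force, the opening and the grip force at its end, in the units of the state.
- env.state(): the state, without advancing time (a new reading comes with each control period).
- eyes.grab_frame(name): name is "side" or "top"; returns a dict with "image" (400x640x3 uint8, blue, green, red), "fovy" (degrees; the focal length in pixels is half the picture's height over the tangent of half this angle, whatever the lens; pixels are square), "cx", "cy" (the principal point, pixels), "eye" and "attitude" of the camera in the world. Camera axes: x right, y up, looking along -z (the intrinsics and any distortion apply to the point x, -y, -z); pixel columns grow to the right and rows downward; lengths in mm; the calibration is good to about 2 mm. A picture is of the moment at which its call begins. There is no depth.
- env.job_done(): hands the job in; it is judged then, once.
The state is a dict: "time_s": time; "qpos": joint angles; "qvel": joint speeds; "effort": joint torques, N m; "ee_pos": TCP position; "ee_rot": TCP orientation; "force": force on the tool from outside, world axes, zero at the start; "torque": the same for the moment, N m; "gripper_width": finger opening in mm; "gripper_force": force on a finger pad.
Only numpy, scipy, OpenCV 4.12 (cv2) and the standard library are available. Lean on these libraries where they do the work, as an engineer would, in place of code of your own. Each camera call takes 0.05 s, during which the arm holds its last target. There are 200 camera calls.

## Working session

There is one attempt and no reset: what is moved stays moved. The work goes in short steps, Python scripts to look and compute and a tool call to move; the robot and the scene stay as the last step left them, time stands still between calls to the robot, and variables do not carry over. Pictures are saved under pics/ and viewed, at most 14 in all, crops included, and the job is handed in when it is done.

Besides the shell and the picture viewer there is one more tool, called after "Request:" as name(argument=value, ...) on one line, values as JSON. send_rows: Moves the arm, as the interface text tells. Its arguments: {"type":"object","properties":{"targets":{"type":"string"},"grip_force":{"type":"number"}},"required":["targets"]}

```bash
ls; mkdir -p pics; python3 - <<'E'
from workcell import env, eyes
import cv2
print(env.state())
for n in("side","top"):
    f=eyes.grab_frame(n); cv2.imwrite(f"pics/{n}0.png",f["image"]); print(n,{k:v for k,v in f.items() if k!="image"})
E
```

```text
pics
{'time_s': 0.0, 'qpos': array([-7.34522967e+01,  1.83540059e+01,  8.97062489e+01, -1.30786012e-03,
        7.20422652e+01, -1.14521669e+00]), 'qvel': array([-0.15486044,  0.05886456,  0.0120719 ,  0.09896793,  0.06395373,
       -0.11140714]), 'effort': array([-8.19119577e-05, -4.12459230e+01, -2.31968307e+01,  7.26711075e-02,
        4.57304379e-02, -1.44236333e-04]), 'ee_pos': array([ 174.59162121, -547.26557412,  175.89768458]), 'ee_rot': array([-1.79897476e+02, -8.05838316e-04,  1.76933236e+01]), 'force': array([-0.49861811, -0.65365315, -0.59969871]), 'torque': array([ 0.01253799, -0.01244698, -0.03098382]), 'gripper_force': 0.0, 'gripper_width': 91.15619361002294}
side {'fovy': 53.83745827660326, 'cx': 324.64365199007375, 'cy': 207.8747528937853, 'eye': array([ 340.35047053, -543.68544689,  507.85789423]), 'attitude': array([ 59.95633698,   0.40501026, -11.36768719])}
top {'fovy': 51.078041637012795, 'cx': 315.37598178592924, 'cy': 194.07800386537343, 'eye': array([ 375.19699071,  180.74622903, 1093.17209845]), 'attitude': array([  7.1371879 ,   0.68641341, -91.26428515])}
```

View pics/top0.png

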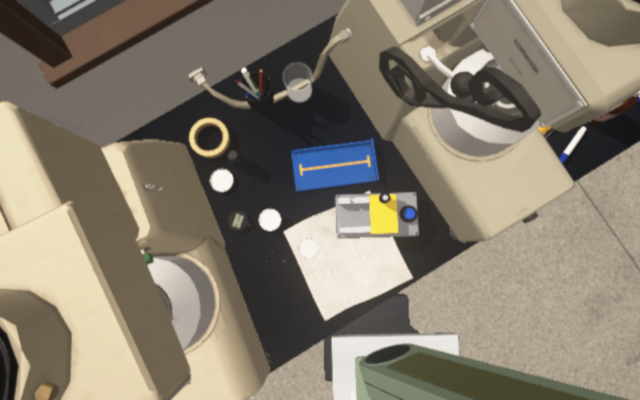

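View pics/side0.png

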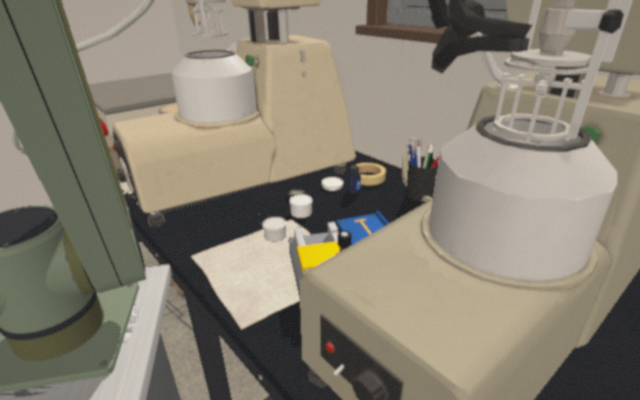

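```bash
cat > h.py <<'E'
import numpy as np, cv2
from scipy.spatial.transform import Rotation as R
from workcell import env, eyes
def cal(f):
    fl=200/np.tan(np.radians(f["fovy"]/2)); return fl,f["cx"],f["cy"],np.array(f["eye"]),R.from_euler("xyz",f["attitude"],degrees=True).as_matrix()
def px2w(f,u,v,z):
    fl,cx,cy,e,M=cal(f); d=M@np.array([(u-cx)/fl,-(v-cy)/fl,-1]); return e+d*(z-e[2])/d[2]
def w2px(f,p):
    fl,cx,cy,e,M=cal(f); c=M.T@(np.array(p)-e); return np.array([cx+fl*c[0]/-c[2],cy+fl*c[1]/c[2]])
E
python3 - <<'E'
from h import *
im=cv2.imread("pics/top0.png")
c=cv2.resize(im[130:270,205:425],None,fx=3.6,fy=3.6,interpolation=cv2.INTER_CUBIC); cv2.imwrite("pics/c1.png",c)
f=eyes.grab_frame("top")
for n,u,v,z in [("tinA",270,219,36),("tinB",309,248,36),("rackTL",291,150,8),("rackTR",375,140,8),("rackBL",297,191,8),("rackBR",380,184,8)]: print(n,px2w(f,u,v,z).round(1))
E
```

```text
tinA [447.  306.7  36. ]
tinB [372.1 209.5  36. ]
rackTL [630.5 252.7   8. ]
rackTR [652.1  29.5   8. ]
rackBL [520.6 238.6   8. ]
rackBR [533.9  21.1   8. ]
```

View pics/c1.png

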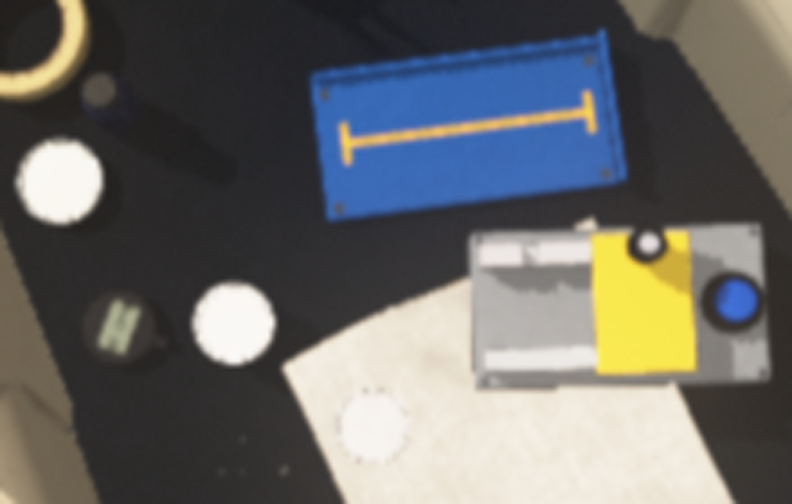

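```bash
python3 - <<'E'
from h import *
f=eyes.grab_frame("top"); s=eyes.grab_frame("side")
P={}
for n,u,v,z in [("tinA",233.5,322,36),("tinB",373,427,36),("l+",346,143,8),("l-",590,112,8),("box+x+y",471,232,45),("box+x-y",760,225,45),("box-x-y",769,380,45),("box-x+y",478,388,45),("blue",738,298,67),("knob",649,242,113),("g",592,234,77),("g",690,232,77),("g",695,373,77),("g",598,372,77),("vial",101,92,72),("stopw",120,328,12),("petri",60,181,14)]:
    p=px2w(f,205+(u+.5)/3.6-.5,130+(v+.5)/3.6-.5,z); P[n]=p; print(n,p.round(1), w2px(s,p).round(1))
d=P["l+"]-P["l-"]; print("rack c",(P["l+"]+P["l-"])/2,"len",np.linalg.norm(d),"yaw",np.degrees(np.arctan2(-d[0],d[1])))
c=sum(P[k] for k in P if k.startswith("box"))/4; print("box c",c)
for a,b in [("box+x+y","box+x-y"),("box-x+y","box-x-y")]:
    d=P[a]-P[b]; print(np.linalg.norm(d),np.degrees(np.arctan2(-d[0],d[1])))
im=s["image"][150:270,230:390]; cv2.imwrite("pics/s1.png",cv2.resize(im,None,fx=5,fy=5,interpolation=cv2.INTER_CUBIC))
E
```

```text
tinA [446.8 307.9  36. ] [300.4 199.9]
tinB [371.5 211.4  36. ] [273.4 223.7]
l+ [577.8 227.8   8. ] [359.8 220.4]
l- [596.5  48.8   8. ] [392.9 265.2]
box+x+y [505.5 139.7  45. ] [338.9 230.7]
box+x-y [505.7 -62.4  45. ] [366.2 295. ]
box-x-y [397.7 -63.   45. ] [303.3 304.5]
box-x+y [396.7 137.9  45. ] [288.2 237.2]
blue [453.2 -39.8  67. ] [333.2 280.5]
knob [487.7  26.3 113. ] [344.1 234.2]
g [498.2  59.   77. ] [345.  239.9]
g [498.   -7.4  77. ] [354.  260.9]
g [402.8  -6.4  77. ] [300.6 267.5]
g [404.9  58.5  77. ] [296.7 246. ]
vial [605.9 394.2  72. ] [353.9 167.1]
stopw [446.  392.6  12. ] [295.9 192.9]
petri [553.7 436.   14. ] [331.6 181.6]
rack c [587.18270512 138.28236048   8.        ] len 180.02663717966 yaw 5.961088942010069
box c [451.37916087  38.06324275  45.        ]
202.12339289292063 0.048674810521561473
200.94386425656103 0.2883612790429367
```

View pics/s1.png

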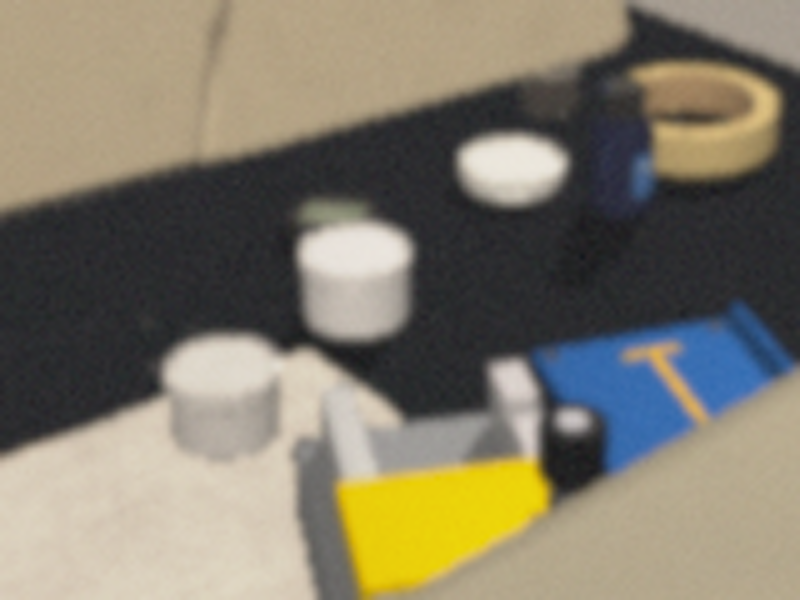

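Request:
send_rows(targets="0 -0.01 -0.02 0 0 0 0;0 -0.03 -0.05 0 0 0 0;0 -0.06 -0.075 0 0 0 0;0 -0.09 -0.1 0 0 0 0;0 -0.12 -0.12 0 0 0 0;0 -0.15 -0.125 0 0 0 0;0 -0.18 -0.125 0 0 0 0;0 -0.21 -0.125 0 0 0 0;0 -0.235 -0.125 0 0 0 0;0 -0.245 -0.125 0 0 0 0;0 -0.245 -0.125 0 0 0 0", grip_force=20)

```text
time_s: 1.17
ee_pos: [99.8, -312.9, 302.2]
ee_rot: [179.9, 0.0, 17.7]
force: [0.2, 0.6, -0.5]
gripper_width: 20.8
gripper_force: 0.0
```

Request:
send_rows(targets="0.0345 -0.0018 0 0 0 -6 0;0.0686 -0.0072 0 0 0 -12 0;0.102 -0.0162 0 0 0 -18 0;0.1342 -0.0285 0 0 0 -24 0;0.165 -0.0442 0 0 0 -30 0;0.194 -0.063 0 0 0 -36 0;0.2208 -0.0848 0 0 0 -42 0;0.2452 -0.1092 0 0 0 -48 0;0.267 -0.136 0 0 0 -54 0;0.2858 -0.165 0 0 0 -60 0;0.3015 -0.1958 0 0 0 -66 0;0.3138 -0.228 0 0 0 -72 0")

```text
time_s: 2.17
ee_pos: [332.1, -0.1, 301.5]
ee_rot: [180.0, 0.0, 90.0]
force: [0.4, -0.2, -1.0]
gripper_width: 0.7
gripper_force: 0.0
```

Request:
send_rows(targets="0 0 0 0 0 0 0;0 0 0 0 0 0 0")

```text
time_s: 2.33
ee_pos: [331.3, -0.5, 301.5]
ee_rot: [-180.0, 0.0, 90.0]
force: [0.1, -0.1, 0.3]
gripper_width: 0.5
gripper_force: 0.0
```

Request:
send_rows(targets="-0.01 0.03 0 0 0 0 0;-0.02 0.06 0.03 0 0 0 0;-0.03 0.09 0.06 0 0 0 0;-0.039 0.121 0.095 0 0 0 0;-0.039 0.121 0.13 0 0 0 0;-0.039 0.121 0.165 0 0 0 0;-0.039 0.121 0.195 0 0 0 0;-0.039 0.121 0.205 0 0 0 0;-0.039 0.121 0.215 0 0 0 0;-0.039 0.121 0.222 0 0 0 0;-0.039 0.121 0.222 0 0 0 0")

```text
time_s: 3.25
ee_pos: [450.1, -42.8, 78.2]
ee_rot: [-179.8, -0.0, 89.5]
force: [-0.2, -0.0, 0.7]
gripper_width: 0.4
gripper_force: 0.0
```

```bash
python3 - <<'E'
from h import *
f=eyes.grab_frame("top"); s=eyes.grab_frame("side")
print(env.state()["ee_pos"])
a=cv2.resize(f["image"][130:270,205:425],(550,350),interpolation=cv2.INTER_CUBIC); b=cv2.resize(s["image"][190:310,230:420],(380,240),interpolation=cv2.INTER_CUBIC)
o=np.zeros((600,550,3),np.uint8); o[:350]=a; o[355:595,:380]=b; cv2.imwrite("pics/d1.png",o)
E
```

```text
[451.31869972 -42.54979688  79.86414742]
```

View pics/d1.png

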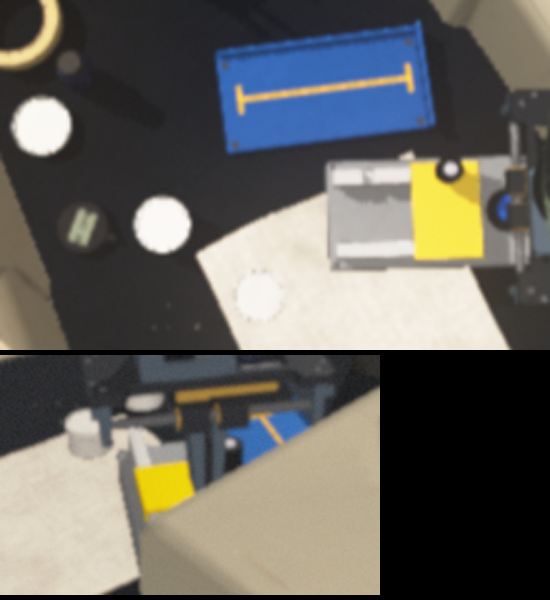

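Request:
send_rows(targets="0.003 0.002 0.005 0 0 0 0;0.003 0.002 0.01 0 0 0 0;0.003 0.002 0.013 0 0 0 0;0.003 0.002 0.015 0 0 0 0;0.003 0.002 0.016 0 0 0 0;0.003 0.002 0.017 0 0 0 0;0.003 0.002 0.018 0 0 0 0;0.003 0.002 0.018 0 0 0 0")

```text
time_s: 4.02
ee_pos: [452.7, -38.5, 61.7]
ee_rot: [-180.0, 0.0, 89.7]
force: [0.9, -0.0, 0.2]
gripper_width: 0.7
gripper_force: 0.0
```

Request:
send_rows(targets="0 0 0.001 0 0 0 0;0 0 0.002 0 0 0 0;0 0 0.002 0 0 0 0;0 0 0.002 0 0 0 0")

```text
time_s: 4.35
ee_pos: [452.7, -38.5, 59.7]
ee_rot: [-180.0, 0.0, 89.7]
force: [-0.2, 0.5, -0.2]
gripper_width: 0.5
gripper_force: 0.0
```

```bash
python3 - <<'E'
from h import *
f=eyes.grab_frame("top")
st=env.state();print(st["ee_pos"],st["force"])
cv2.imwrite("pics/e1.png",cv2.resize(f["image"][160:260,320:450],None,fx=5,fy=5,interpolation=cv2.INTER_CUBIC))
E
```

```text
[452.76894268 -38.4873541   59.74041612] [-0.10498809 -0.01536723  0.00797254]
```

View pics/e1.png

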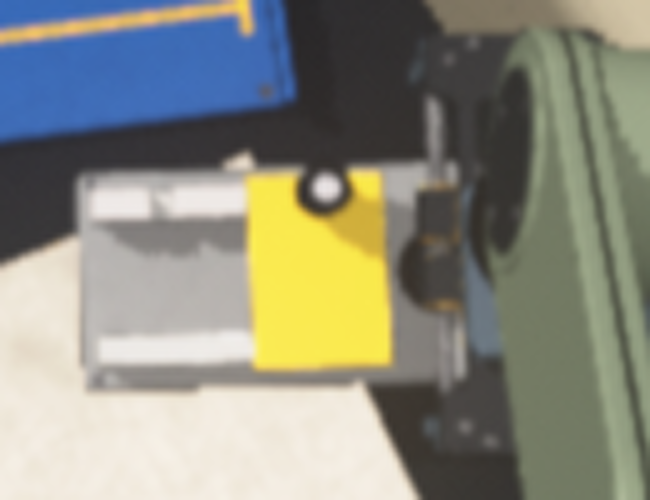

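Request:
send_rows(targets="0 0 0.001 0 0 0 0;0 0 0.002 0 0 0 0;0 0 0.002 0 0 0 0")

```text
time_s: 4.65
ee_pos: [452.6, -38.5, 57.5]
ee_rot: [-180.0, 0.0, 89.7]
force: [-0.5, 0.3, 0.1]
gripper_width: 0.2
gripper_force: 0.0
```

```bash
python3 - <<'E'
from h import *
st=env.state();print(st["ee_pos"],st["force"],st["effort"])
f=eyes.grab_frame("top");s=eyes.grab_frame("side")
print(w2px(s,st["ee_pos"]),w2px(f,st["ee_pos"]))
a=cv2.resize(s["image"][190:310,280:400],(600,600),interpolation=cv2.INTER_CUBIC);cv2.imwrite("pics/e2.png",a)
E
```

```text
[452.60316521 -38.46719144  57.5484107 ] [-0.49413922  0.28271969  0.08390997] [-1.06052903e-03 -3.26107264e+01 -1.83984697e+01  5.64945303e-02
  1.47933676e-02  4.12344343e-04]
[332.63063354 284.32212016] [408.3151492 212.9824882]
```

View pics/e2.png

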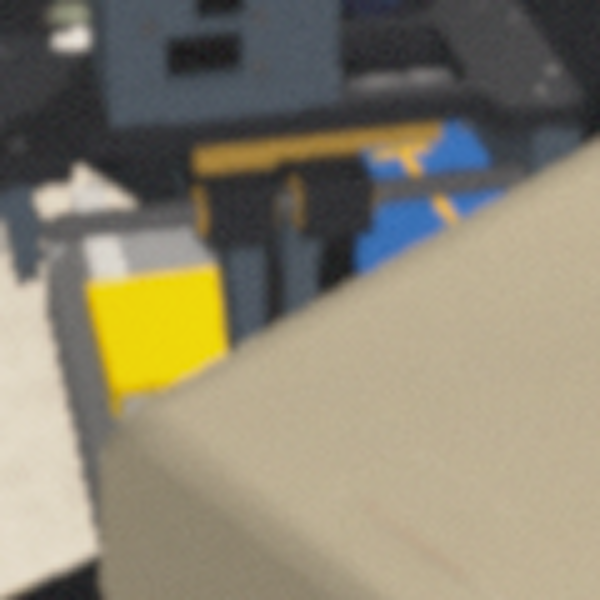

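Request:
send_rows(targets="0 0 0.001 0 0 0 0;0 0 0.002 0 0 0 0;0 0 0.002 0 0 0 0;0 0 0.002 0 0 0 0")

```text
time_s: 5.08
ee_pos: [452.7, -38.4, 55.7]
ee_rot: [-180.0, 0.0, 89.7]
force: [0.4, 0.4, 0.3]
gripper_width: 0.5
gripper_force: 0.0
```

Request:
send_rows(targets="0 0 0.001 0 0 0 0;0 0 0.002 0 0 0 0;0 0 0.003 0 0 0 0;0 0 0.003 0 0 0 0;0 0 0.003 0 0 0 0")

```text
time_s: 5.5
ee_pos: [452.7, -38.2, 52.8]
ee_rot: [-180.0, -0.0, 89.7]
force: [-1.5, 1.8, 2.5]
gripper_width: 0.4
gripper_force: 0.0
```

```bash
python3 - <<'E'
from h import *
st=env.state();print(st["ee_pos"],st["force"],st["effort"],st["qpos"])
E
```

```text
[452.66026324 -38.2437485   52.81192058] [-1.49339129  1.75852202  2.51637396] [ -1.55348014 -31.24128699 -18.13627303  -0.27361502  -0.18557327
   0.20524377] [-6.28865983e+00  1.47368423e+01  1.15189837e+02  1.39631741e-02
  5.00773448e+01 -6.00870046e+00]
```

```bash
python3 - <<'E'
from h import *
f=eyes.grab_frame("top");s=eyes.grab_frame("side")
for z in (53,80,100,120,140,160):
    print(z,w2px(f,[452.7,-38.3,z]).round(1),w2px(s,[452.7,-38.3,z]).round(1))
a=cv2.resize(f["image"][170:240,370:450],(640,560),interpolation=cv2.INTER_CUBIC);cv2.imwrite("pics/e3.png",a)
E
```

```text
53 [407.9 213.1] [332.7 286.3]
80 [410.2 212.2] [332.7 274. ]
100 [412.  211.5] [332.7 264.5]
120 [413.8 210.8] [332.8 254.8]
140 [415.8 210.1] [332.8 244.8]
160 [417.8 209.3] [332.9 234.4]
```

View pics/e3.png

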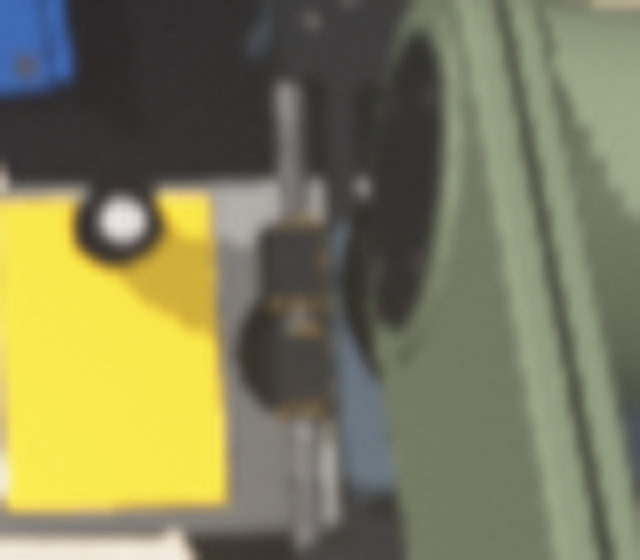

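Request:
send_rows(targets="0 0 0.0005 0 0 0 0;0 0 0.001 0 0 0 0;0 0 0.001 0 0 0 0")

```text
time_s: 5.85
ee_pos: [452.8, -38.2, 52.0]
ee_rot: [180.0, -0.0, 89.7]
force: [-2.6, 4.9, 6.0]
gripper_width: 0.4
gripper_force: 0.0
```

Request:
send_rows(targets="0 0 0.0005 0 0 0 0;0 0 0.001 0 0 0 0;0 0 0.001 0 0 0 0")

```text
time_s: 6.1
ee_pos: [452.8, -38.0, 51.2]
ee_rot: [180.0, -0.0, 89.7]
force: [-4.0, 5.8, 7.0]
gripper_width: 0.4
gripper_force: 0.0
```

Request:
send_rows(targets="0 0 -0.005 0 0 0 0;0 0 -0.01 0 0 0 0;0 0 -0.02 0 0 0 0;0 0 -0.03 0 0 0 0;0 0 -0.04 0 0 0 0;0 0 -0.05 0 0 0 0;0 0 -0.05 0 0 0 0;0 0 -0.05 0 0 0 0")

```text
time_s: 6.77
ee_pos: [453.3, -38.9, 101.0]
ee_rot: [179.9, 0.0, 89.7]
force: [-0.6, 0.2, -0.1]
gripper_width: 0.6
gripper_force: 0.0
```

```bash
python3 - <<'E'
from h import *
f=eyes.grab_frame("top");s=eyes.grab_frame("side");st=env.state();print(st["ee_pos"],st["force"])
o=np.zeros((600,800,3),np.uint8)
o[:400,:640]=cv2.resize(f["image"][150:250,340:500],(640,400),interpolation=cv2.INTER_CUBIC);
b=cv2.resize(s["image"][170:270,280:400],(240,200),interpolation=cv2.INTER_CUBIC); o[400:,:240]=b
o[400:,250:]=cv2.resize(f["image"][100:300,300:575],(550,200)) if 0 else 0
cv2.imwrite("pics/e4.png",o[:,:640])
print(w2px(f,[452,-39.5,67]), w2px(f,st["ee_pos"]))
E
```

```text
[452.40452794 -38.68762493 100.2026614 ] [-0.02987009  0.54203612 -0.33742966]
[409.55309709 212.91200897] [412.15870888 211.63555936]
```

View pics/e4.png

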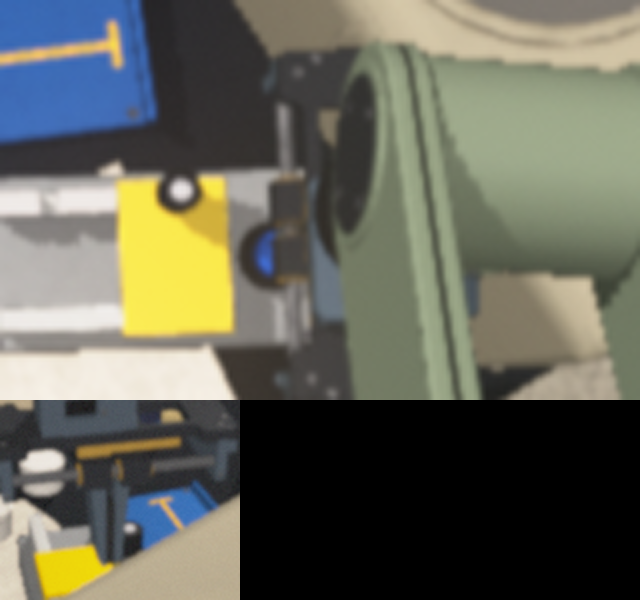

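Request:
send_rows(targets="0 0 -0.03 0 0 0 0;0.03 0 -0.04 0 0 0 0;0.07 0 -0.04 0 0 0 0;0.11 0 -0.04 0 0 0 0;0.15 0 -0.04 0 0 0 0;0.19 0 -0.04 0 0 0 0;0.23 0 -0.02 0 0 0 0;0.238 0 0.02 0 0 0 0;0.239 0 0.05 0 0 0 0;0.239 0 0.06 0 0 0 0;0.239 0 0.06 0 0 0 0;0.239 0 0.06 0 0 0 0")

```text
time_s: 7.87
ee_pos: [454.3, 200.2, 40.9]
ee_rot: [-180.0, 0.0, 89.7]
force: [-0.2, 0.5, -0.3]
gripper_width: 0.4
gripper_force: 0.0
```

```bash
python3 - <<'E'
from h import *
f=eyes.grab_frame("top");s=eyes.grab_frame("side");st=env.state();print(st["ee_pos"],st["force"])
pf,ps=w2px(f,st["ee_pos"]),w2px(s,st["ee_pos"]);print(pf,ps)
u,v=int(ps[0]),int(ps[1]);print(u,v)
o=cv2.resize(s["image"][v-50:v+30,u-45:u+45],(675,600),interpolation=cv2.INTER_CUBIC)
cv2.imwrite("pics/e5.png",o); cv2.imwrite("pics/e5top.png",f["image"])
E
```

```text
[455.66920987 200.50406459  42.37537361] [ 0.3306577   1.05064414 -0.17040101]
[311.82207263 214.42781999] [311.13263151 219.66924562]
311 219
```

View pics/e5.png

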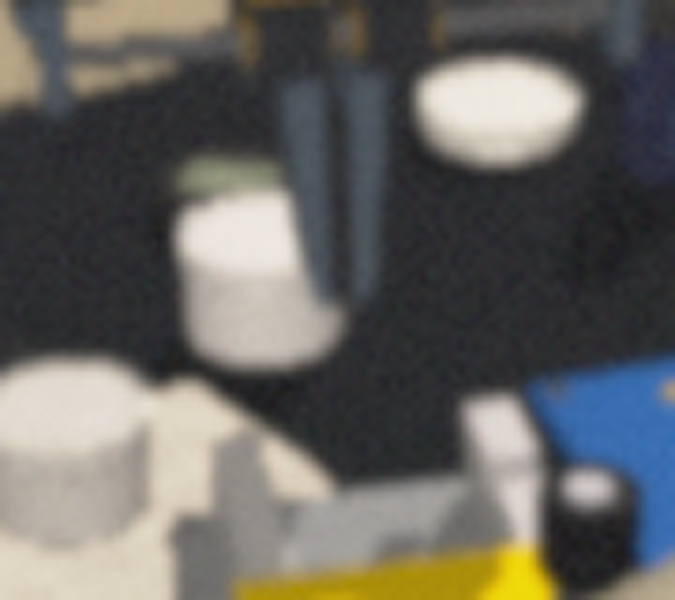

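Request:
send_rows(targets="0 0 0.01 0 0 0 0;0 0 0.02 0 0 0 0;0 0 0.03 0 0 0 0;0 0 0.036 0 0 0 0;0 0 0.038 0 0 0 0;0 0 0.039 0 0 0 0;0 0 0.039 0 0 0 0;0 0 0.039 0 0 0 0")

```text
time_s: 8.63
ee_pos: [454.3, 200.6, 1.9]
ee_rot: [180.0, -0.0, 89.7]
force: [-1.2, -0.2, -0.2]
gripper_width: 0.5
gripper_force: 0.0
```

Request:
send_rows(targets="0 0 0.001 0 0 0 0;0 0 0.002 0 0 0 0;0 0 0.002 0 0 0 0;0 0 0.002 0 0 0 0")

```text
time_s: 8.97
ee_pos: [454.1, 200.5, -0.2]
ee_rot: [180.0, 0.0, 89.7]
force: [-0.4, 0.6, -0.6]
gripper_width: 0.3
gripper_force: 0.0
```

Request:
send_rows(targets="0 0 0.001 0 0 0 0;0 0 0.002 0 0 0 0;0 0 0.002 0 0 0 0;0 0 0.002 0 0 0 0")

```text
time_s: 9.3
ee_pos: [454.0, 200.5, -2.4]
ee_rot: [-180.0, 0.0, 89.7]
force: [-0.3, -0.1, -0.3]
gripper_width: 0.8
gripper_force: 0.0
```

Request:
send_rows(targets="0 0 0.001 0 0 0 0;0 0 0.002 0 0 0 0;0 0 0.003 0 0 0 0;0 0 0.004 0 0 0 0;0 0 0.004 0 0 0 0")

```text
time_s: 9.72
ee_pos: [453.9, 200.4, -6.5]
ee_rot: [-180.0, 0.0, 89.7]
force: [-0.6, -0.6, -0.2]
gripper_width: 0.7
gripper_force: 0.0
```

Request:
send_rows(targets="0 0 0.001 0 0 0 0;0 0 0.002 0 0 0 0;0 0 0.003 0 0 0 0;0 0 0.003 0 0 0 0")

```text
time_s: 10.05
ee_pos: [453.9, 200.4, -9.5]
ee_rot: [-180.0, 0.0, 89.7]
force: [0.2, 0.1, -0.3]
gripper_width: 0.4
gripper_force: 0.0
```

Request:
send_rows(targets="0 0 0.001 0 0 0 0;0 0 0.002 0 0 0 0;0 0 0.002 0 0 0 0")

```text
time_s: 10.3
ee_pos: [453.9, 200.4, -11.5]
ee_rot: [-180.0, 0.0, 89.7]
force: [-0.6, -0.5, 0.4]
gripper_width: 0.6
gripper_force: 0.0
```

Request:
send_rows(targets="0 0 0.001 0 0 0 0;0 0 0.002 0 0 0 0;0 0 0.002 0 0 0 0")

```text
time_s: 10.55
ee_pos: [453.9, 200.4, -13.5]
ee_rot: [-180.0, 0.0, 89.7]
force: [0.2, -0.5, 0.2]
gripper_width: 0.5
gripper_force: 0.0
```

Request:
send_rows(targets="0 0 0.001 0 0 0 0;0 0 0.002 0 0 0 0;0 0 0.002 0 0 0 0")

```text
time_s: 10.8
ee_pos: [453.9, 200.4, -15.5]
ee_rot: [-180.0, 0.0, 89.7]
force: [0.3, 0.6, -0.3]
gripper_width: 0.6
gripper_force: 0.0
```

Request:
send_rows(targets="0 0 0.001 0 0 0 0;0 0 0.002 0 0 0 0;0 0 0.002 0 0 0 0")

```text
time_s: 11.05
ee_pos: [453.9, 200.4, -17.5]
ee_rot: [-180.0, 0.0, 89.7]
force: [0.5, 0.0, -0.8]
gripper_width: 0.3
gripper_force: 0.0
```

Request:
send_rows(targets="0 0 0.001 0 0 0 0;0 0 0.002 0 0 0 0;0 0 0.002 0 0 0 0")

```text
time_s: 11.3
ee_pos: [453.9, 200.4, -19.5]
ee_rot: [-180.0, 0.0, 89.7]
force: [0.5, 0.8, 0.3]
gripper_width: 0.4
gripper_force: 0.0
```

Request:
send_rows(targets="0 0 0.001 0 0 0 0;0 0 0.002 0 0 0 0;0 0 0.002 0 0 0 0")

```text
time_s: 11.55
ee_pos: [453.9, 200.4, -21.5]
ee_rot: [-180.0, 0.0, 89.7]
force: [-0.4, 0.3, 0.4]
gripper_width: 0.5
gripper_force: 0.0
```

```bash
python3 - <<'E'
from h import *
s=eyes.grab_frame("side");f=eyes.grab_frame("top");st=env.state();print(st["ee_pos"],st["force"])
for z in (0,-20): print(w2px(s,[454,200.4,z]))
o=np.zeros((600,800,3),np.uint8)
o[:,:400]=cv2.resize(s["image"][175:250,285:335],(400,600),interpolation=cv2.INTER_CUBIC)
o[:,400:]=cv2.resize(f["image"][170:260,275:335],(400,600),interpolation=cv2.INTER_CUBIC)
cv2.imwrite("pics/e6.png",o)
E
```

```text
[454.02386369 200.46335778 -21.3359138 ] [-0.17733849 -0.31045357 -0.26576197]
[310.87099288 235.45688432]
[311.08250837 242.60590124]
```

View pics/e6.png

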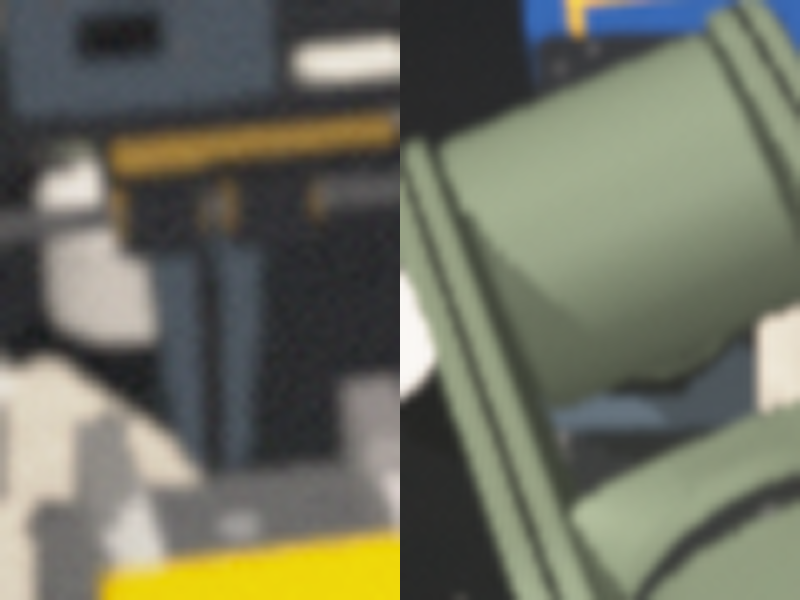

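Request:
send_rows(targets="0 0 0.001 0 0 0 0;0 0 0.002 0 0 0 0;0 0 0.002 0 0 0 0")

```text
time_s: 11.9
ee_pos: [453.9, 200.4, -23.5]
ee_rot: [-180.0, 0.0, 89.7]
force: [0.1, 0.4, -0.2]
gripper_width: 0.5
gripper_force: 0.0
```

Request:
send_rows(targets="0 0 0.001 0 0 0 0;0 0 0.002 0 0 0 0;0 0 0.002 0 0 0 0")

```text
time_s: 12.15
ee_pos: [453.9, 200.4, -25.5]
ee_rot: [-180.0, 0.0, 89.7]
force: [0.5, 1.0, 0.5]
gripper_width: 0.3
gripper_force: 0.0
```

Request:
send_rows(targets="0 0 0.001 0 0 0 0;0 0 0.002 0 0 0 0;0 0 0.002 0 0 0 0")

```text
time_s: 12.4
ee_pos: [453.9, 200.4, -27.5]
ee_rot: [-180.0, 0.0, 89.7]
force: [0.2, -0.6, -0.7]
gripper_width: 0.4
gripper_force: 0.0
```

Request:
send_rows(targets="0 0 0.001 0 0 0 0;0 0 0.002 0 0 0 0;0 0 0.002 0 0 0 0")

```text
time_s: 12.65
ee_pos: [453.9, 200.4, -29.5]
ee_rot: [-180.0, 0.0, 89.7]
force: [-0.0, -0.5, 0.2]
gripper_width: 0.8
gripper_force: 0.0
```

Request:
send_rows(targets="0 0 0.001 0 0 0 0;0 0 0.002 0 0 0 0;0 0 0.002 0 0 0 0")

```text
time_s: 12.9
ee_pos: [453.9, 200.4, -31.5]
ee_rot: [-180.0, 0.0, 89.7]
force: [1.1, 0.7, -0.7]
gripper_width: 0.5
gripper_force: 0.0
```

Request:
send_rows(targets="0 0 0.001 0 0 0 0;0 0 0.002 0 0 0 0;0 0 0.002 0 0 0 0")

```text
time_s: 13.15
ee_pos: [453.9, 200.4, -33.5]
ee_rot: [-180.0, 0.0, 89.7]
force: [0.0, 0.0, 0.4]
gripper_width: 0.5
gripper_force: 0.0
```

Request:
send_rows(targets="0 0 0.001 0 0 0 0;0 0 0.002 0 0 0 0;0 0 0.003 0 0 0 0;0 0 0.003 0 0 0 0")

```text
time_s: 13.48
ee_pos: [454.2, 200.6, -34.6]
ee_rot: [180.0, -0.0, 89.7]
force: [-3.0, -0.7, 15.6]
gripper_width: 0.4
gripper_force: 7.6
```

Request:
send_rows(targets="0 0 0.001 0 0 0 0;0 0 0.002 0 0 0 0;0 0 0.003 0 0 0 0;0 0 0.003 0 0 0 0")

```text
time_s: 13.82
ee_pos: [454.3, 200.6, -35.0]
ee_rot: [179.9, -0.0, 89.7]
force: [-8.1, -2.2, 39.0]
gripper_width: -0.1
gripper_force: 19.5
```

```bash
python3 - <<'E'
from h import *
s=eyes.grab_frame("side");st=env.state();print(st["ee_pos"],st["force"],st["qpos"],st["effort"])
cv2.imwrite("pics/e7.png",cv2.resize(s["image"][130:270,215:400],(793,600),interpolation=cv2.INTER_CUBIC))
E
```

```text
[454.34065987 200.63238109 -34.9925795 ] [-9.07376552 -3.18319997 39.10218602] [ 2.25053818e+01  2.50931072e+01  1.15542356e+02 -1.33818446e-02
  3.92786843e+01  2.28246670e+01] [ -0.26512113 -21.14460111 -11.53201282   0.09443911  -3.31271969
  -0.07596174]
```

View pics/e7.png

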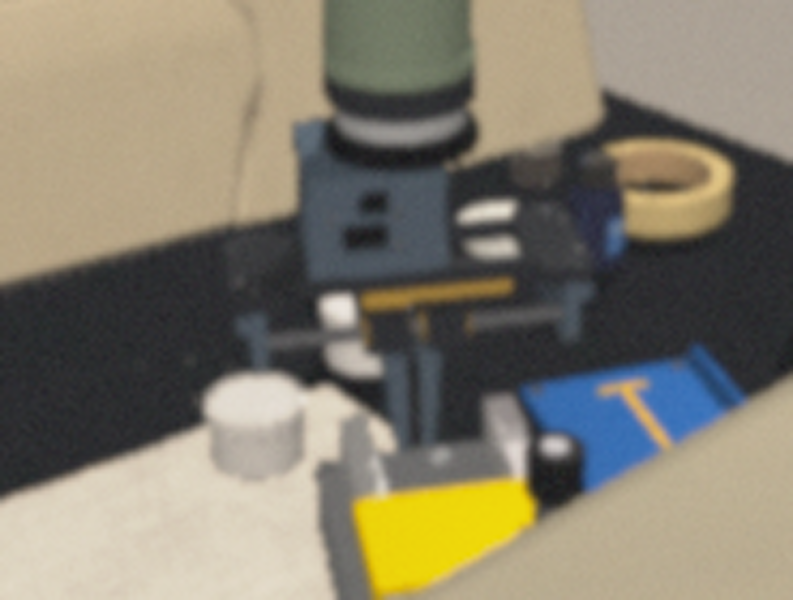

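Request:
send_rows(targets="0 0 -0.005 0 0 0 0;0 0 -0.012 0 0 0 0;0.02 0.01 -0.012 0 0 0 0;0.05 0.03 -0.012 0 0 0 0;0.06 0.06 -0.012 0 0 0 0;0.06 0.07 -0.012 0 0 0 0;0.06 0.07 -0.009 0 0 0 0;0.06 0.07 -0.009 0 0 0 0;0.06 0.07 -0.009 0 0 0 0")

```text
time_s: 14.62
ee_pos: [524.5, 260.9, -30.4]
ee_rot: [179.9, -0.1, 89.6]
force: [2.6, 5.4, -1.3]
gripper_width: 0.8
gripper_force: 2.3
```

```bash
python3 - <<'E'
from h import *
s=eyes.grab_frame("side");st=env.state();print(st["ee_pos"],st["force"])
p=st["ee_pos"]; t=p+[0,0,34.3]; ps=w2px(s,t); print(t,ps)
d=np.abs(s["image"].astype(int)-cv2.imread("pics/side0.png")).sum(2)
u=int(ps[0])
for v in range(190,245): print(v," ".join("%3d"%x for x in d[v,u-16:u+17]))
E
```

```text
[524.30971504 260.80070989 -30.35511272] [ 2.63757299  4.58192411 -1.00960576]
[524.30971504 260.80070989   3.94488728] [334.97458133 217.26613475]
190 123 133 144 146 138 130 102  72  42  43 100 194 261 285 273 278 268 220 145  61  12  46  41  42  31  18   5  21  28  24  43  27  22
191 108  98 105 110 101 111  94 112 130  99  35  51 106 108 105 111  96  61  30  19  64  77  61  33  20  18  15  25  30  42  29  33   8
192  58  71  40  41  53  31  52  76 129 125  79  42  21   5   7  16   6  28  38  54  74  93  59  35  39  21  16   5  29  33  33  19  11
193  17  24  16  25   5   2   9  46  78  84  52  40  17  36  52  54  59  54  52  53  94  95  80  61  43  30   8  13  18  13  39   3   5
194  11  12   5   6   6   6   7  30  41  48  43  38  45  70  76  77  81  55  59  59 103 104 122 100  76  43  15  21   7   2  16   8  10
195   2  13   7  14  14  14   7  19  18  42  40  42  66 102 102 114  93  66  50  66  97 138 129 122  83  35  29   9  14   6  11  13  22
196   2   7  14   8  11  13   8   6  12  22  39  54  76  99 116 118 102  83  56  58 103 123 134 122  78  45  11   9  15   6   9  10   7

[... 5827 characters left out ...]
  10  25  13  13  19
240 130 144 145 139 122  69  22  14   6   2  19   6  14  11  17  10   4  13  20   5   8  10  18  18  11  13   4   4   8   5   7   9  34
241 139 143 129 115  91  44   3  14   6   4  11  11   7  10  15  11  15  13  12  16  10  11  14  31  17   5  13   9   6   4  19   7  41
242 117 110 100 102  63  23  11  12   7  19  11  20  14   7   7   9  12   9  15  15  14   6   4   9   7   6  26   8  14   7   3   9  34
243  72  73  56  52  28  18  15   9  20  11  14  14  10  12   9   8  10  22  23  16  13  17   5  25   3   8   8   8  33  13   7   6  20
244  33  37  31  34  34  24  14   7   7  12  11   9   7   7   7   6   4   9  11   6  22   7   9   7   5  30  14  13  10  19   4  15  10
```

Request:
send_rows(targets="0 0 -0.02 0 0 0 0;0 0 -0.05 0 0 0 0;0 0 -0.09 0 0 0 0;0 -0.01 -0.13 0 0 0 0;-0.03 -0.02 -0.13 0 0 -4 0;-0.07 -0.03 -0.13 0 0 -8 0;-0.11 -0.04 -0.13 0 0 -12 0;-0.15 -0.05 -0.13 0 0 -16 0;-0.19 -0.06 -0.13 0 0 -20 0;-0.23 -0.07 -0.13 0 0 -25.4 0;-0.27 -0.072 -0.13 0 0 -25.4 0;-0.296 -0.072 -0.13 0 0 -25.4 0")

```text
time_s: 15.67
ee_pos: [446.3, -38.1, 99.0]
ee_rot: [-179.8, -0.1, 115.0]
force: [0.3, 0.7, -0.2]
gripper_width: 0.5
gripper_force: 0.0
```

Request:
send_rows(targets="0 0 0.01 0 0 0 0;0 0 0.025 0 0 0 0;0 0 0.035 0 0 0 0;0 0 0.042 0 0 0 0;0 0 0.042 0 0 0 0;0 0 0.042 0 0 0 0")

```text
time_s: 16.17
ee_pos: [449.3, -35.3, 57.4]
ee_rot: [-179.9, -0.1, 115.1]
force: [-0.1, 0.2, 0.1]
gripper_width: 0.7
gripper_force: 0.0
```

Request:
send_rows(targets="0 0 0.002 0 0 0 0;0 0 0.004 0 0 0 0;0 0 0.006 0 0 0 0;0 0 0.006 0 0 0 0")

```text
time_s: 16.5
ee_pos: [450.6, -35.3, 51.6]
ee_rot: [-180.0, -0.0, 115.1]
force: [-0.3, 0.4, -0.1]
gripper_width: 0.7
gripper_force: 0.0
```

No contact now where it touched before. Continue down carefully (cap expected near reported 33).

Request:
send_rows(targets="0 0 0.002 0 0 0 0;0 0 0.004 0 0 0 0;0 0 0.006 0 0 0 0;0 0 0.006 0 0 0 0")

```text
time_s: 16.83
ee_pos: [450.4, -35.4, 45.3]
ee_rot: [-180.0, -0.0, 115.1]
force: [-0.1, -0.6, -0.5]
gripper_width: 0.5
gripper_force: 0.0
```

Request:
send_rows(targets="0 0 0.002 0 0 0 0;0 0 0.004 0 0 0 0;0 0 0.006 0 0 0 0;0 0 0.006 0 0 0 0")

```text
time_s: 17.17
ee_pos: [450.4, -35.5, 39.3]
ee_rot: [-180.0, -0.0, 115.1]
force: [0.6, 0.8, 0.0]
gripper_width: 0.8
gripper_force: 0.0
```

Request:
send_rows(targets="0 0 0.002 0 0 0 0;0 0 0.004 0 0 0 0;0 0 0.006 0 0 0 0;0 0 0.006 0 0 0 0")

```text
time_s: 17.5
ee_pos: [450.5, -35.5, 33.3]
ee_rot: [-180.0, -0.0, 115.1]
force: [-0.3, 0.0, -0.2]
gripper_width: 0.7
gripper_force: 0.0
```

Request:
send_rows(targets="0 0 0.001 0 0 0 0;0 0 0.002 0 0 0 0;0 0 0.002 0 0 0 0;0 0 0.002 0 0 0 0")

```text
time_s: 17.83
ee_pos: [450.8, -35.5, 31.7]
ee_rot: [-180.0, 0.0, 115.1]
force: [-0.1, -0.7, 0.4]
gripper_width: 0.9
gripper_force: 0.0
```

Request:
send_rows(targets="0 0 0.001 0 0 0 0;0 0 0.002 0 0 0 0;0 0 0.002 0 0 0 0;0 0 0.002 0 0 0 0")

```text
time_s: 18.17
ee_pos: [450.9, -35.5, 29.8]
ee_rot: [180.0, 0.0, 115.1]
force: [-0.2, 0.1, 0.2]
gripper_width: 0.6
gripper_force: 0.7
```

Request:
send_rows(targets="0 0 0.001 0 0 0 0;0 0 0.002 0 0 0 0;0 0 0.002 0 0 0 0;0 0 0.002 0 0 0 0")

```text
time_s: 18.5
ee_pos: [450.9, -35.5, 27.8]
ee_rot: [180.0, 0.0, 115.1]
force: [-0.2, 0.1, 2.2]
gripper_width: 0.5
gripper_force: 1.3
```

Request:
send_rows(targets="0 0 0.001 0 0 0 0;0 0 0.002 0 0 0 0;0 0 0.002 0 0 0 0;0 0 0.002 0 0 0 0")

```text
time_s: 18.83
ee_pos: [450.9, -35.5, 25.8]
ee_rot: [180.0, 0.0, 115.1]
force: [-0.2, -0.5, 4.4]
gripper_width: 0.2
gripper_force: 1.9
```

Request:
send_rows(targets="0 0 0.001 0 0 0 0;0 0 0.002 0 0 0 0;0 0 0.002 0 0 0 0;0 0 0.002 0 0 0 0")

```text
time_s: 19.17
ee_pos: [450.9, -35.5, 24.0]
ee_rot: [180.0, 0.0, 115.1]
force: [-1.2, 0.4, 7.2]
gripper_width: 0.6
gripper_force: 3.4
```

Request:
send_rows(targets="0 0 0.001 0 0 0 0;0 0 0.001 0 0 0 0;0 0 0.001 0 0 0 0")

```text
time_s: 19.42
ee_pos: [451.0, -35.5, 23.9]
ee_rot: [180.0, 0.0, 115.1]
force: [-2.1, -0.8, 15.1]
gripper_width: 0.5
gripper_force: 7.4
```

Request:
send_rows(targets="0 0 -0.005 0 0 0 0;0 0 -0.015 0 0 0 0;0 0 -0.04 0 0 0 20;0 0 -0.07 0 0 0 100;0 0 -0.09 0 0 0 100;0 0 -0.1 0 0 0 100;0 0 -0.1 0 0 0 100")

```text
time_s: 20.0
ee_pos: [452.3, -35.6, 124.6]
ee_rot: [179.8, 0.1, 115.1]
force: [0.0, 0.3, 0.1]
gripper_width: 31.2
gripper_force: 0.0
```

```bash
cat >> h.py <<'E'
def tins(f,guess,z,rad=16):
    for g in guess:
        u,v=np.round(w2px(f,[*g,z])).astype(int); x0,y0=u-rad,v-rad
        w=f["image"][y0:v+rad+1,x0:u+rad+1].astype(int); ref=cv2.imread("pics/top0.png")
        b=w.min(2); m=((b>205)).astype(np.uint8)
        n,l,st,c=cv2.connectedComponentsWithStats(m)
        k=1+np.argmax(st[1:,4]); print(g,"area",st[k,4],"wh",st[k,2:4],"px",c[k]+[x0,y0],px2w(f,c[k][0]+x0,c[k][1]+y0,z).round(1))
E
python3 - <<'E'
from h import *
f=eyes.grab_frame("top"); print(env.state()["ee_pos"])
tins(f,[(447,308),(371.5,211.5)],36)
print(np.abs(f["image"].astype(int)-cv2.imread("pics/top0.png"))[200:270,200:330].sum(2).max())
E
```

```text
[451.139847   -35.52354957 123.06618241]
(447, 308) area 347 wh [22 21] px [269.55331412 219.56195965] [445.6 307.8  36. ]
(371.5, 211.5) area 1013 wh [33 33] px [308.97729516 247.27739388] [373.9 209.5  36. ]
16
```

Request:
send_rows(targets="0.02 0.01 0 0 0 0 100;0.05 0.023 0 0 0 5 100;0.085 0.038 0 0 0 10 100;0.12 0.054 0 0 0 15 100;0.155 0.07 0 0 0 19.1 100;0.19 0.086 0 0 0 19.1 100;0.225 0.102 0 0 0 19.1 100;0.26 0.118 0 0 0 19.1 100;0.29 0.131 0 0 0 19.1 100;0.313 0.1415 0 0 0 19.1 100;0.313 0.1415 0 0 0 19.1 100;0.313 0.1415 0 0 0 19.1 100")

```text
time_s: 21.05
ee_pos: [444.9, 308.3, 120.5]
ee_rot: [-179.8, 0.1, 96.1]
force: [-0.4, -0.6, -0.5]
gripper_width: 91.2
gripper_force: 0.0
```

Request:
send_rows(targets="0 0 0.03 0 0 0 100;0 0 0.06 0 0 0 100;0 0 0.07 0 0 0 100;0 0 0.075 0 0 0 100;0 0 0.075 0 0 0 100;0 0 0.075 0 0 0 100")

```text
time_s: 21.55
ee_pos: [447.0, 307.8, 48.5]
ee_rot: [179.9, -0.0, 95.9]
force: [0.3, 0.9, 0.5]
gripper_width: 91.3
gripper_force: 0.0
```

```bash
python3 - <<'E'
from h import *
s=eyes.grab_frame("side");f=eyes.grab_frame("top");p=env.state();print(p["ee_pos"],p["ee_rot"],p["gripper_width"],p["force"])
o=np.zeros((600,800,3),np.uint8)
o[:,:400]=cv2.resize(s["image"][140:240,265:335],(400,600)[:2],interpolation=cv2.INTER_CUBIC)
o[:480,400:]=cv2.resize(f["image"][170:266,230:310],(400,480),interpolation=cv2.INTER_CUBIC)
cv2.imwrite("pics/g1.png",o)
E
```

```text
[447.31005264 308.37576051  49.14055087] [ 1.79851564e+02 -7.10781067e-02  9.59668164e+01] 90.85029551897277 [ 0.23770002 -0.47810554  0.59146995]
```

View pics/g1.png

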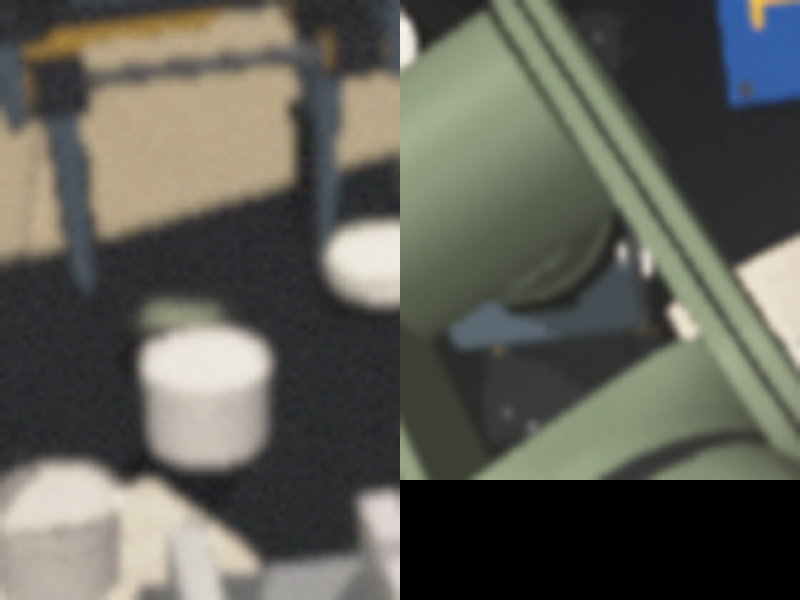

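Request:
send_rows(targets="0 0 0.02 0 0 0 100;0 0 0.045 0 0 0 100;0 0 0.065 0 0 0 100;0 0 0.073 0 0 0 100;0 0 0.076 0 0 0 100;0 0 0.076 0 0 0 100;0 0 0.076 0 0 0 100")

```text
time_s: 22.23
ee_pos: [447.2, 308.7, -27.1]
ee_rot: [179.9, -0.1, 96.0]
force: [-0.4, 0.3, -1.1]
gripper_width: 91.6
gripper_force: 0.0
```

Request:
send_rows(targets="0 0 0 0 0 0 70;0 0 0 0 0 0 55;0 0 0 0 0 0 40;0 0 0 0 0 0 40;0 0 0 0 0 0 40;0 0 0 0 0 0 40;0 0 0 0 0 0 40;0 0 0 0 0 0 40", grip_force=15)

```text
time_s: 22.9
ee_pos: [446.4, 308.1, -28.1]
ee_rot: [180.0, -0.0, 96.0]
force: [0.1, -0.2, 1.1]
gripper_width: 53.5
gripper_force: 15.0
```

Request:
send_rows(targets="0 0 -0.015 0 0 0 40;0 0 -0.04 0 0 0 40;0 0 -0.07 0 0 0 40;0 0 -0.09 0 0 0 40;-0.015 0.015 -0.09 0 0 0 40;-0.04 0.04 -0.09 0 0 0 40;-0.065 0.065 -0.09 0 0 0 40;-0.09 0.09 -0.09 0 0 0 40;-0.11 0.11 -0.09 0 0 0 40;-0.1236 0.1224 -0.09 0 0 0 40;-0.1236 0.1224 -0.09 0 0 0 40;-0.1236 0.1224 -0.09 0 0 0 40")

```text
time_s: 23.9
ee_pos: [580.6, 197.1, 61.0]
ee_rot: [-179.9, 0.0, 95.9]
force: [0.6, -0.7, -1.4]
gripper_width: 53.6
gripper_force: 15.0
```

Request:
send_rows(targets="0 0 0.02 0 0 0 40;0 0 0.045 0 0 0 40;0 0 0.06 0 0 0 40;0 0 0.07 0 0 0 40;0 0 0.072 0 0 0 40;0 0 0.072 0 0 0 40;0 0 0.072 0 0 0 40")

```text
time_s: 24.48
ee_pos: [581.2, 198.5, -9.4]
ee_rot: [179.9, -0.0, 96.0]
force: [-0.3, -0.3, -0.8]
gripper_width: 53.5
gripper_force: 15.0
```

```bash
python3 - <<'E'
from h import *
p=env.state();print(p["ee_pos"],p["ee_rot"],p["gripper_width"],p["force"])
E
```

```text
[581.21401256 198.50587758  -9.42522119] [ 1.79918668e+02 -1.77937833e-02  9.60271311e+01] 53.5240742126019 [-0.33739976 -0.34983175 -0.79142275]
```

Request:
send_rows(targets="0 0 0.002 0 0 0 40;0 0 0.004 0 0 0 40;0 0 0.004 0 0 0 40;0 0 0.004 0 0 0 40")

```text
time_s: 24.82
ee_pos: [581.0, 197.8, -14.0]
ee_rot: [180.0, -0.0, 96.0]
force: [-1.1, 0.0, -1.5]
gripper_width: 53.6
gripper_force: 15.0
```

Request:
send_rows(targets="0 0 0.002 0 0 0 40;0 0 0.003 0 0 0 40;0 0 0.003 0 0 0 40;0 0 0.003 0 0 0 40")

```text
time_s: 25.15
ee_pos: [580.8, 197.8, -17.4]
ee_rot: [-180.0, 0.0, 96.0]
force: [-0.2, 0.2, -0.4]
gripper_width: 53.7
gripper_force: 15.0
```

Request:
send_rows(targets="0 0 0.001 0 0 0 40;0 0 0.002 0 0 0 40;0 0 0.002 0 0 0 40;0 0 0.002 0 0 0 40")

```text
time_s: 25.48
ee_pos: [580.7, 197.8, -19.4]
ee_rot: [-180.0, 0.0, 96.0]
force: [0.5, -0.3, -0.7]
gripper_width: 53.9
gripper_force: 15.0
```

Request:
send_rows(targets="0 0 0.001 0 0 0 40;0 0 0.002 0 0 0 40;0 0 0.002 0 0 0 40;0 0 0.002 0 0 0 40")

```text
time_s: 25.82
ee_pos: [581.1, 197.9, -20.1]
ee_rot: [180.0, -0.0, 96.0]
force: [-1.1, -0.4, 6.8]
gripper_width: 53.9
gripper_force: 15.0
```

Request:
send_rows(targets="0 0 0.001 0 0 0 40;0 0 0.0015 0 0 0 40;0 0 0.0015 0 0 0 40;0 0 0.0015 0 0 0 40")

```text
time_s: 26.15
ee_pos: [581.1, 198.0, -20.2]
ee_rot: [179.9, -0.0, 96.0]
force: [-4.3, -0.4, 13.9]
gripper_width: 53.6
gripper_force: 15.0
```

Request:
send_rows(targets="0 0 -0.002 0 0 0 40;0 0 -0.002 0 0 0 50;0 0 -0.002 0 0 0 67;0 0 -0.002 0 0 0 67;0 0 -0.002 0 0 0 67;0 0 -0.01 0 0 0 67;0 0 -0.03 0 0 0 67;0 0 -0.06 0 0 0 90;0 0 -0.09 0 0 0 100;0 0 -0.11 0 0 0 100;0 0 -0.12 0 0 0 100;0 0 -0.12 0 0 0 100")

```text
time_s: 27.15
ee_pos: [582.5, 198.4, 100.1]
ee_rot: [179.7, -0.1, 96.0]
force: [0.4, -0.1, -0.9]
gripper_width: 90.2
gripper_force: 0.0
```

```bash
python3 - <<'E'
from h import *
s=eyes.grab_frame("side");f=eyes.grab_frame("top");p=env.state();print(p["ee_pos"],p["gripper_width"],p["force"])
tins(f,[(371.5,211.5)],36); tins(f,[(581,198)],43)
print(w2px(s,[581,198,44]),w2px(s,[371.5,211.5,36]))
g=s["image"].min(2)
for c in [(581,198,44),(371.5,211.5,36)]:
    u,v=w2px(s,c).astype(int); m=(g[v-15:v+20,u-20:u+21]>125).astype(np.uint8)
    n,l,st,ce=cv2.connectedComponentsWithStats(m); k=1+np.argmax(st[1:,4]); print(st[k,:4]+[u-20,v-15,0,0],ce[k]+[u-20,v-15])
E
```

```text
[580.20980326 197.61439208  96.52191274] 91.21595862360266 [-0.51466049  0.04736085 -0.66648947]
(371.5, 211.5) area 476 wh [27 33] px [305.98529412 246.42647059] [376.2 216.9  36. ]Traceback (most recent call last):
  File "<stdin>", line 3, in <module>
  File "h.py", line 16, in tins
    k=1+np.argmax(st[1:,4]); print(g,"area",st[k,4],"wh",st[k,2:4],"px",c[k]+[x0,y0],px2w(f,c[k][0]+x0,c[k][1]+y0,z).round(1))
        ~~~~~~~~~^^^^^^^^^^
    return _wrapfunc(a, 'argmax', axis=axis, out=out, **kwds)
    return bound(*args, **kwds)
ValueError: attempt to get argmax of an empty sequence
```

```bash
python3 - <<'E'
from h import *
s=eyes.grab_frame("side");s0=cv2.imread("pics/side0.png")
d=np.abs(s["image"].astype(int)-s0).sum(2)
u,v=w2px(s,[371.5,211.5,36]).astype(int); print("B diff",(d[v-12:v+25,u-16:u+17]>60).sum(),u,v)
u,v=w2px(s,[581,198,44]).astype(int); g=s["image"].min(2); print(u,v)
for r in range(v-8,v+20,2): print(r," ".join("%3d"%x for x in g[r,u-18:u+19:2]))
f=eyes.grab_frame("top")["image"]; d=np.abs(f.astype(int)-cv2.imread("pics/top0.png")).sum(2); print((d[236:262,296:322]>60).astype(int)[::3,::3])
E
```

```text
B diff 563 273 223
365 213
205  31  40  46  41  45  45  47  53  55  59  56  47  45  45  44  44  49  47  40
207  38  42  40  43  56 100 113 139 154 156 146 121  97  63  45  45  45  47  48
209  42  42  36  61 137 198 213 220 225 225 222 217 206 155  92  52  44  44  43
211  44  47  47 119 204 227 228 231 233 234 233 235 235 225 179 110  51  42  43
213  46  44  54 142 218 229 231 232 232 235 235 237 237 237 227 164  58  48  46
215  42  46  48 131 209 229 231 234 234 235 237 237 238 238 234 170  58  49  43
217  46  49  52 114 175 215 224 232 234 235 237 237 237 236 219 131  47  50  53
219  52  54  61 102 156 175 190 211 217 219 220 214 215 196 171  93  49  36  47
221  55  55  61 103 148 166 177 184 187 186 187 179 183 162 156  81  56  44  40
223  56  56  62 107 152 163 177 177 180 185 183 175 175 164 153  78  57  56  44
225  55  59  58 103 152 165 176 180 181 185 188 183 177 167 145  73  58  59  67
227  60  59  54  95 147 164 177 181 185 186 187 182 177 168 135  71  65  98 136
229  56  53  49  63 130 163 172 180 181 186 185 182 176 165 112  88 124 147 137
231  58  51  40  42  66 124 158 173 178 178 176 170 158 119 122 150 139 138 145
[[0 0 0 0 0 0 1 1 1]
 [0 0 0 0 0 0 1 1 1]
 [0 0 0 0 0 0 1 1 1]
 [0 0 0 0 0 1 0 1 1]
 [0 0 1 0 1 1 0 1 1]
 [0 0 1 1 0 1 0 0 1]
 [0 0 1 1 1 1 0 0 1]
 [0 0 0 0 0 0 0 0 1]
 [0 0 0 0 0 0 0 0 1]]
```

```bash
python3 - <<'E'
from h import *
s=eyes.grab_frame("side");f=eyes.grab_frame("top")
o=np.zeros((600,800,3),np.uint8)
o[:,:420]=cv2.resize(s["image"][175:275,230:300],(420,600),interpolation=cv2.INTER_CUBIC)
o[:500,425:]=cv2.resize(f["image"][180:280,265:340],(375,500),interpolation=cv2.INTER_CUBIC)
cv2.imwrite("pics/g2.png",o)
E
```

```text
(no output)
```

View pics/g2.png

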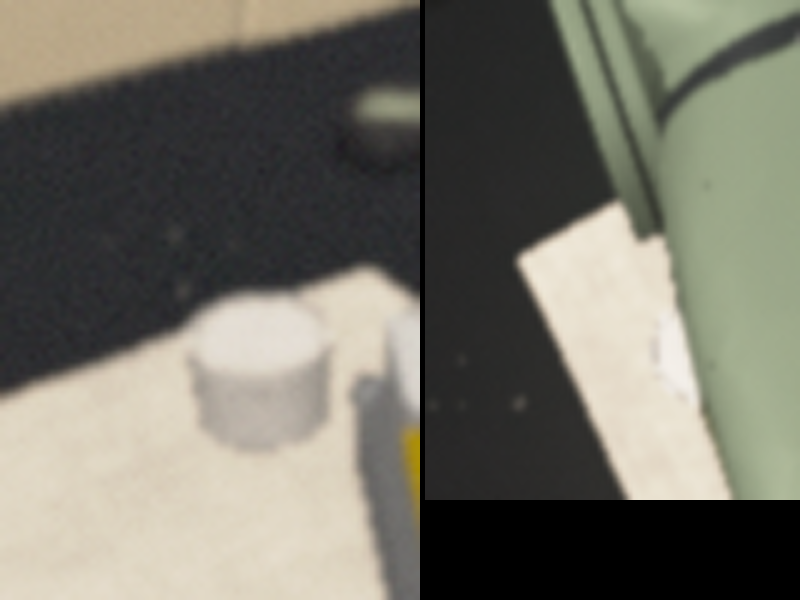

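```bash
python3 - <<'E'
from h import *
s=eyes.grab_frame("side");f=eyes.grab_frame("top")
print(px2w(s,273.3,230.8,36),px2w(s,273.3,229.5,36),px2w(s,274.4,221.4,36))
print(px2w(f,321.3,250.5,36))
g=f["image"][232:272,304:318].min(2)
for r in range(0,40,2): print(232+r," ".join("%3d"%x for x in f["image"][232+r,304:322].min(1)))
E
```

```text
[368.89186343 182.45412572  36.        ] [369.33874518 187.63814064  36.        ] [374.67044423 220.67973613  36.        ]
[365.19335164 178.804023    36.        ]
232 215 211 207 205 205 206 205 205 203 182 130 111 118 127 131 134 136 137
234 210 210 209 207 203 202 204 204 201 182 125 105 115 125 130 133 135 136
236 210 211 211 211 207 204 204 204 203 191 154 116 112 122 128 131 134 136
238 208 209 211 211 211 208 206 205 204 203 184 126 108 118 126 130 133 136
240 209 209 211 214 213 211 211 210 208 205 188 129 104 114 125 129 133 136
242 211 209 209 209 208 208 211 214 219 220 206 173 124 113 121 128 132 135
244 209 208 209 207 208 209 206 208 224 225 225 213 161 120 118 125 132 134
246 210 210 211 211 211 211 210 214 226 230 231 226 196 137 116 122 130 133
248 208 208 208 208 208 205 199 202 226 231 231 228 214 159 120 119 126 131
250 206 206 207 210 211 209 200 201 226 231 231 230 223 190 133 116 122 129
252 203 205 208 212 214 213 205 205 227 232 232 232 230 214 157 119 119 125
254 201 204 207 208 208 208 209 212 219 229 232 232 231 222 182 129 117 123
256 202 204 205 204 203 206 207 209 217 221 226 230 231 230 213 157 119 119
258 202 202 204 203 203 206 208 209 209 217 221 211 213 221 221 180 125 112
260 203 202 202 203 205 206 207 208 209 209 211 209 205 210 221 190 120 100
262 204 206 207 207 209 210 210 209 208 208 209 211 211 209 207 185 121  92
264 202 205 206 206 207 206 208 211 212 211 211 211 211 210 207 201 174 118
266 201 204 207 207 206 206 207 210 214 212 210 209 210 209 208 206 193 152
268 198 203 206 205 203 203 204 205 206 208 208 207 205 206 208 208 204 190
270 202 203 205 208 205 202 201 201 202 205 208 208 208 208 210 210 207 203
```

Request:
send_rows(targets="0 0 -0.03 0 0 0 100;-0.02 0 -0.04 0 0 0 100;-0.05 -0.01 -0.05 0 0 0 100;-0.085 -0.02 -0.05 0 0 0 100;-0.12 -0.03 -0.05 0 0 0 100;-0.15 -0.04 -0.05 0 0 0 100;-0.17 -0.05 -0.05 0 0 0 100;-0.17 -0.06 -0.05 0 0 0 100")

```text
time_s: 28.22
ee_pos: [538.5, 19.0, 146.8]
ee_rot: [-180.0, 0.1, 95.8]
force: [-0.2, 0.9, 0.3]
gripper_width: 91.5
gripper_force: 0.0
```

```bash
python3 - <<'E'
from h import *
f=eyes.grab_frame("top");p=env.state();print(p["ee_pos"],p["ee_rot"])
def det(im,z,x0,x1,y0,y1,t):
    g=cv2.GaussianBlur(im,(3,3),0).min(2)[y0:y1,x0:x1]; n,l,st,c=cv2.connectedComponentsWithStats((g>t).astype(np.uint8))
    for k in range(1,n):
        if st[k,4]>60: print(z,st[k],c[k]+[x0,y0],px2w(f,c[k][0]+x0,c[k][1]+y0,z).round(1))
det(cv2.imread("pics/top0.png"),36,295,340,235,270,219)
for t in (216,219,222): det(f["image"],36,295,345,235,270,t)
det(f["image"],43.5,290,340,145,195,150)
E
```

```text
[536.06361653  20.86069533 146.80011551] [-1.79814072e+02 -9.48121876e-03  9.58119364e+01]
36 [  2   0  43  35 769] [316.81014304 251.2106632 ] [363.7 190.1  36. ]
36 [  0   0  50  35 969] [320.77192982 251.45098039] [362.9 180.2  36. ]
36 [  6   0  31  33 447] [317.44742729 250.31096197] [365.9 188.4  36. ]
36 [39 11 11 14 83] [339.18072289 252.87951807] [358.3 134.3  36. ]
36 [ 16   4  20  23 308] [319.84090909 250.22727273] [365.9 182.4  36. ]
43.5 [ 10  10  24  22 391] [311.73657289 165.93861893] [579.4 198.1  43.5]
```

Request:
send_rows(targets="0.02 -0.02 0 0 0 0 100;0.045 -0.04 0 0 0 0 100;0.07 -0.06 0 0 0 0 100;0.095 -0.08 0 0 0 0 100;0.12 -0.1 0 0 0 0 100;0.14 -0.12 0 0 0 0 100;0.16 -0.14 0.03 0 0 0 100;0.1758 -0.1537 0.06 0 0 0 100;0.1758 -0.1537 0.085 0 0 0 100;0.1758 -0.1537 0.1 0 0 0 100;0.1758 -0.1537 0.1 0 0 0 100;0.1758 -0.1537 0.1 0 0 0 100")

```text
time_s: 29.27
ee_pos: [367.2, 182.0, 46.9]
ee_rot: [-179.9, 0.0, 96.1]
force: [0.0, 0.9, 0.8]
gripper_width: 91.2
gripper_force: 0.0
```

Request:
send_rows(targets="0 0 0 0 0 0 100;0 0 0 0 0 0 100")

```text
time_s: 29.43
ee_pos: [368.9, 182.0, 48.3]
ee_rot: [179.9, -0.1, 96.0]
force: [0.3, 0.4, 0.7]
gripper_width: 91.0
gripper_force: 0.0
```

```bash
python3 - <<'E'
from h import *
p=env.state();print(p["ee_pos"],p["ee_rot"])
s=eyes.grab_frame("side"); s0=cv2.imread("pics/side0.png"); 
t=p["ee_pos"]+[0,0,34.5]; print("tip",w2px(s,t), [w2px(s,t+[a,0,0]).round(1) for a in(-45,45)], w2px(s,[366,179,36]))
d=np.abs(s["image"].astype(int)-s0).sum(2); g=s["image"].min(2)
for r in range(200,232,2): print(r," ".join("%3d"%x for x in g[r,236:312:3]))
E
```

```text
[368.87330435 182.00104457  48.34586745] [ 1.79853899e+02 -5.13417341e-02  9.59899829e+01]
tip [271.70929056 212.40687396] [array([250.2, 214.7]), array([292.8, 210.2])] [272.10139719 231.81103668]
200  44  45  67  76  47  46  43  42  47  45  46  44  45  41  46  39  46  37  34  39  75  55  39  47  39  44
202  41  44  63  78  49  45  48  42  43  44  42  43  42  39  45  42  44  38  36  43  73  53  42  41  47  48
204  43  43  56  77  53  44  42  48  48  42  44  44  43  41  40  46  41  32  40  42  69  49  41  43  45  46
206  44  40  49  77  55  45  43  44  44  41  46  40  46  47  44  46  44  38  38  37  70  50  48  44  44  43
208  42  43  45  75  58  45  44  44  43  44  43  43  45  42  44  46  40  43  45  41  73  46  44  47  44  43
210  43  44  41  76  57  41  41  45  47  44  41  40  40  40  45  42  42  43  45  43  66  47  45  45  43  44
212  40  45  40  66  67  47  43  50  47  42  45  41  48  42  43  46  44  44  42  39  54  45  42  41  42  45
214  43  43  40  62  66  46  40  49  54  41  43  46  44  40  42  43  43  44  44  43  47  47  47  48  40  42
216  46  47  47  57  70  43  46  41  44  43  43  49  44  43  40  46  45  43  43  43  46  39  43  42  45  44
218  47  44  44  53  67  39  47  37  46  44  41  42  41  45  41  43  44  44  56  53  46  48  47  45  45  49
220  41  39  42  42  52  46  43  47  41  41  36  40  41  46  42  45  62 101 151 113  47  43  43  43  43  43
222  45  42  43  45  41  43  44  41  60  46  42  48  56  61  59 100 152 184 193 182 100  44  42  46  42  42
224  40  46  40  41  42  43  44  46  58  47  84 126 145 147 148 175 190 196 197 199 178  96  45  44  45  45
226  42  44  38  44  46  44  43  42  46  96 167 196 203 206 200 184 188 195 196 197 195 161 100  42  45  41
228  42  46  42  40  44  43  42  43  69 168 208 213 211 211 212 203 191 194 193 195 202 195 177  97  45  45
230  46  47  43  47  40  48  55  86 150 193 212 210 208 210 213 210 200 190 194 191 198 203 194 174  80  45
```

Request:
send_rows(targets="-0.002 -0.001 0.02 0 0 0 100;-0.0025 -0.001 0.045 0 0 0 100;-0.0025 -0.001 0.065 0 0 0 100;-0.0025 -0.001 0.073 0 0 0 100;-0.0025 -0.001 0.0755 0 0 0 100;-0.0025 -0.001 0.0755 0 0 0 100;-0.0025 -0.001 0.0755 0 0 0 100")

```text
time_s: 30.07
ee_pos: [368.0, 179.1, -27.4]
ee_rot: [179.9, -0.0, 96.0]
force: [-0.5, 1.5, -0.0]
gripper_width: 91.0
gripper_force: 0.0
```

Request:
send_rows(targets="0 0 0 0 0 0 70;0 0 0 0 0 0 55;0 0 0 0 0 0 40;0 0 0 0 0 0 40;0 0 0 0 0 0 40;0 0 0 0 0 0 40;0 0 0 0 0 0 40;0 0 0 0 0 0 40", grip_force=15)

```text
time_s: 30.73
ee_pos: [367.2, 178.8, -28.1]
ee_rot: [180.0, -0.0, 96.0]
force: [0.3, -0.1, 1.5]
gripper_width: 51.1
gripper_force: 15.0
```

```bash
python3 - <<'E'
from h import *
p=env.state();print(p["ee_pos"],p["ee_rot"],p["gripper_width"],p["force"])
E
```

```text
[367.24908779 178.80671245 -28.129427  ] [ 1.79964708e+02 -4.51788072e-03  9.59918458e+01] 51.077643109912664 [ 0.27992779 -0.06542996  1.54407103]
```

Request:
send_rows(targets="0 0 -0.015 0 0 0 40;0 0 -0.04 0 0 0 40;0 0 -0.075 0 0 0 40;0 0 -0.11 0 0 0 40;-0.008 0.02 -0.12 0 0 0 40;-0.017 0.05 -0.12 0 0 0 40;-0.028 0.085 -0.12 0 0 0 40;-0.039 0.12 -0.12 0 0 0 40;-0.05 0.155 -0.12 0 0 0 40;-0.06 0.19 -0.12 0 0 0 40;-0.0673 0.2145 -0.12 0 0 0 40;-0.0673 0.2145 -0.12 0 0 0 40")

```text
time_s: 31.73
ee_pos: [592.3, 133.1, 90.8]
ee_rot: [179.8, 0.0, 95.9]
force: [-0.0, 1.2, -1.0]
gripper_width: 51.1
gripper_force: 15.0
```

Request:
send_rows(targets="0 0 0.01 0 0 0 40;0 0 0.03 0 0 0 40;0 0 0.06 0 0 0 40;0 0 0.08 0 0 0 40;0 0 0.095 0 0 0 40;0 0 0.1 0 0 0 40;0 0 0.1 0 0 0 40;0 0 0.1 0 0 0 40")

```text
time_s: 32.4
ee_pos: [586.7, 134.4, -8.1]
ee_rot: [-180.0, 0.0, 96.0]
force: [0.4, 0.5, -0.3]
gripper_width: 51.1
gripper_force: 15.0
```

```bash
python3 - <<'E'
from h import *
p=env.state();print(p["ee_pos"],p["ee_rot"],p["gripper_width"],p["force"])
s=eyes.grab_frame("side");g=s["image"].min(2); print(w2px(s,[579.4,198.1,44]),w2px(s,p["ee_pos"]+[0,0,34.5-6.4+35]))
for r in range(200,250,2): print(r," ".join("%3d"%x for x in g[r,345:405:2]))
E
```

```text
[586.74461644 134.412151    -8.05916486] [-1.79982521e+02  2.69736412e-03  9.60159693e+01] 51.11449801991263 [ 0.39557062  0.47645138 -0.32145548]
[364.55972998 213.68132618] [376.5062946  223.81945131]
200  48  50  54  49  48  44  40  50  59  61  56  57  54  51  49  49  46  42  44  51  52  66  69  88 113  90  74  54  52  47
202  55  61  63  60  53  42  41  50  50  47  45  47  48  49  48  55  61  66  71  75  82  81  87  90  98  86  76  55  51  52
204  69  71  74  63  57  51  45  50  50  47  46  48  45  51  73  80  85  84  84  81  80  80  77  74  70  74  62  51  51  44
206  69  75  77  64  68  72  70  70  62  55  48  46  52  54  73  77  70  67  59  55  52  61  63  61  61  75  74  52  44  42
208  65  71  78  80  85  89  88  83  66  54  48  52  50  57  81  60  51  47  46  44  37  44  55  60  68  72  71  44  36  26
210  62  69  78  73 103 152 122  76  57  53  46  50  66 103 167 130  72  47  43  45  40  36  49  58  66  76  71  44  35  37
212  62  72  76  66 137 212 159  75  60  54  55 103 175 208 228 212 146  57  49  45  32  32  28  51  69  75  63  37  34  36
214  58  72  75  66 136 212 1
[... 1502 characters left out ...]
 122 132 139 142 146 148 150 148 150 148 149 149 148 148 149 148 149 150 147 147
240  33  31  33  38  44  49  61 100 126 129 137 140 143 148 149 148 147 148 148 147 150 148 150 147 149 145 146 146 145 149
242  31  31  37  36  47  93 124 130 136 140 144 147 146 144 144 145 148 145 147 151 151 148 147 150 145 148 147 146 145 148
244  36  36  43  80 121 136 135 137 142 146 149 148 146 148 148 147 146 147 147 148 148 150 145 149 145 149 145 146 148 145
246  34  55  91 120 134 138 143 145 151 146 149 146 148 147 145 148 149 145 147 148 148 147 147 149 149 147 147 146 146 148
248  79 104 129 134 142 146 147 147 148 148 145 147 149 148 147 146 144 146 147 146 143 146 145 146 147 144 147 149 147 149
```

Request:
send_rows(targets="0 0 0.003 0 0 0 40;0 0 0.007 0 0 0 40;0 0 0.01 0 0 0 40;0 0 0.01 0 0 0 40;0 0 0.01 0 0 0 40")

```text
time_s: 32.87
ee_pos: [587.2, 134.1, -18.4]
ee_rot: [-180.0, 0.0, 96.0]
force: [0.2, 0.1, -1.4]
gripper_width: 51.5
gripper_force: 15.0
```

Request:
send_rows(targets="0 0 0.001 0 0 0 40;0 0 0.002 0 0 0 40;0 0 0.0025 0 0 0 40;0 0 0.003 0 0 0 40;0 0 0.003 0 0 0 40")

```text
time_s: 33.28
ee_pos: [587.2, 134.1, -21.4]
ee_rot: [-180.0, 0.0, 96.0]
force: [-0.2, -0.4, -1.5]
gripper_width: 51.6
gripper_force: 15.0
```

Request:
send_rows(targets="0 0 0.0005 0 0 0 40;0 0 0.001 0 0 0 40;0 0 0.001 0 0 0 40;0 0 0.001 0 0 0 40")

```text
time_s: 33.62
ee_pos: [587.3, 134.2, -22.3]
ee_rot: [-180.0, 0.0, 96.0]
force: [0.4, 0.5, -1.3]
gripper_width: 51.1
gripper_force: 15.0
```

Request:
send_rows(targets="0 0 0.0005 0 0 0 40;0 0 0.001 0 0 0 40;0 0 0.001 0 0 0 40;0 0 0.001 0 0 0 40")

```text
time_s: 33.95
ee_pos: [587.4, 134.2, -22.6]
ee_rot: [180.0, 0.0, 96.0]
force: [-1.5, -0.0, 6.6]
gripper_width: 50.7
gripper_force: 15.0
```

Request:
send_rows(targets="0 0 -0.001 0 0 0 40;0 0 -0.001 0 0 0 50;0 0 -0.001 0 0 0 66;0 0 -0.001 0 0 0 66;0 0 -0.001 0 0 0 66;0 0 -0.01 0 0 0 66;0 0 -0.03 0 0 0 66;0 0 -0.06 0 0 0 60;0 0 -0.09 0 0 0 60;0 0 -0.13 0 0 0 60;0 0 -0.14 0 0 0 60;0 0 -0.14 0 0 0 60")

```text
time_s: 34.95
ee_pos: [590.1, 134.8, 121.5]
ee_rot: [179.5, -0.0, 96.0]
force: [-0.3, 0.1, -0.7]
gripper_width: 54.6
gripper_force: 0.0
```

Request:
send_rows(targets="-0.01 -0.03 -0.01 0 0 2 60;-0.03 -0.06 -0.01 0 0 4 60;-0.06 -0.08 -0.01 0 0 6 60;-0.09 -0.1 -0.01 0 0 6 60;-0.105 -0.11 -0.01 0 0 6 60;-0.105 -0.11 -0.01 0 0 6 60;-0.105 -0.11 -0.01 0 0 6 60;-0.105 -0.11 -0.01 0 0 6 60")

```text
time_s: 35.62
ee_pos: [489.0, 18.8, 126.1]
ee_rot: [-180.0, -0.0, 90.0]
force: [0.0, 0.8, 0.6]
gripper_width: 55.0
gripper_force: 0.0
```

```bash
python3 - <<'E'
from h import *
f=eyes.grab_frame("top");p=env.state();print(p["ee_pos"],p["ee_rot"],p["force"])
c=np.array([587.2,138.3]);a=np.radians(5.96);M=np.array([[np.cos(a),np.sin(a)],[-np.sin(a),np.cos(a)]])
g=f["image"][140:195,285:385].min(2);n,l,st,ce=cv2.connectedComponentsWithStats((g>150).astype(np.uint8))
for k in range(1,n):
    if st[k,4]>60: w=px2w(f,ce[k][0]+285,ce[k][1]+140,43.5);print(st[k],w.round(1),(M@(w[:2]-c)).round(1))
d=np.abs(f["image"].astype(int)-cv2.imread("pics/top0.png")).sum(2);print("stopwatch/petri/vial diffs",(d[205:235,228:252]>60).sum(),(d[165:195,207:237]>60).sum(),(d[145:165,225:245]>60).sum())
print(px2w(f,383.9,190,77))
E
```

```text
[489.20336807  19.01120195 126.17405722] [-1.79966561e+02 -1.70607422e-02  9.00276716e+01] [0.34670315 0.43449696 0.29068851]
[ 40  13  21  21 348] [584.9 137.4  43.5] [-2.3 -0.6]
[ 16  15  23  22 388] [579.6 197.9  43.5] [-1.4 60.1]
stopwatch/petri/vial diffs 0 0 0
[508.78240477  22.38296797  77.        ]
```

Request:
send_rows(targets="0.004 -0.001 0 0 0 0 60;0.0075 -0.001 0.01 0 0 0 60;0.0075 -0.001 0.03 0 0 0 60;0.0075 -0.001 0.05 0 0 0 60;0.0075 -0.001 0.065 0 0 0 60;0.0075 -0.001 0.074 0 0 0 60;0.0075 -0.001 0.077 0 0 0 60;0.0075 -0.001 0.077 0 0 0 60;0.0075 -0.001 0.077 0 0 0 60")

```text
time_s: 36.42
ee_pos: [488.5, 26.0, 50.0]
ee_rot: [180.0, 0.0, 90.0]
force: [0.4, 0.9, -0.1]
gripper_width: 54.8
gripper_force: 0.0
```

Request:
send_rows(targets="0 0 0 0 0 0 45;0 0 0 0 0 0 30;0 0 0 0 0 0 15;0 0 0 0 0 0 15;0 0 0 0 0 0 15;0 0 0 0 0 0 15;0 0 0 0 0 0 15;0 0 0 0 0 0 15;0 0 0 0 0 0 15", grip_force=30)

```text
time_s: 37.17
ee_pos: [488.9, 25.7, 50.1]
ee_rot: [179.9, 0.0, 90.0]
force: [2.6, -0.9, 1.6]
gripper_width: 25.0
gripper_force: 30.0
```

```bash
python3 - <<'E'
from h import *
p=env.state();print(p["ee_pos"],p["ee_rot"],p["gripper_width"],p["gripper_force"],p["force"])
E
```

```text
[488.88840121  25.72440752  50.14453563] [1.79877711e+02 4.26937026e-03 8.99903470e+01] 24.974826379356948 30.0002005440183 [ 2.56658429 -0.91231687  1.64029155]
```

Request:
send_rows(targets="0 0 -0.002 0 0 0 15;0 0 -0.004 0 0 0 15;0 0 -0.006 0 0 0 15;0 0 -0.008 0 0 0 15;0 0 -0.01 0 0 0 15;0 0 -0.0105 0 0 0 15;0 0 -0.0105 0 0 0 15")

```text
time_s: 37.75
ee_pos: [488.8, 25.7, 59.9]
ee_rot: [179.9, 0.0, 90.0]
force: [5.6, -0.9, -6.7]
gripper_width: 25.3
gripper_force: 30.0
```

Request:
send_rows(targets="0.004 0 0 0 0 0 15;0.012 0 0 0 0 0 15;0.02 0 0 0 0 0 15;0.028 0 0 0 0 0 15;0.036 0 0 0 0 0 15;0.044 0 0 0 0 0 15;0.052 0 0 0 0 0 15;0.06 0 0 0 0 0 15;0.067 0 0 0 0 0 15;0.072 0 0 0 0 0 15;0.075 0 0 0 0 0 15;0.076 0 0 0 0 0 15")

```text
time_s: 38.75
ee_pos: [488.0, 100.9, 59.6]
ee_rot: [-180.0, 0.2, 90.1]
force: [5.5, -5.3, -6.5]
gripper_width: 25.2
gripper_force: 30.0
```

Request:
send_rows(targets="0 0 0 0 0 0 15;0 0 0 0 0 0 15")

```text
time_s: 38.92
ee_pos: [488.0, 100.8, 59.7]
ee_rot: [180.0, 0.1, 90.0]
force: [4.7, -4.4, -5.9]
gripper_width: 25.0
gripper_force: 30.0
```

Request:
send_rows(targets="0 0 0.003 0 0 0 15;-0.001 0 0.006 0 0 0 15;-0.001 0 0.009 0 0 0 15;-0.001 0 0.0105 0 0 0 15;-0.001 0 0.0105 0 0 0 40;-0.001 0 0.0105 0 0 0 60;-0.001 0 0.0105 0 0 0 60;-0.001 0 0.0105 0 0 0 60;-0.001 0 0.0105 0 0 0 60;-0.001 0 0 0 0 0 60;-0.001 0 -0.03 0 0 0 60;-0.001 0 -0.06 0 0 0 60")

```text
time_s: 39.92
ee_pos: [486.2, 100.5, 119.9]
ee_rot: [-179.7, 0.0, 90.0]
force: [0.6, -0.2, -0.0]
gripper_width: 54.9
gripper_force: 0.0
```

Request:
send_rows(targets="0 0 -0.005 0 0 0 60;-0.02 -0.01 -0.005 0 0 0 30;-0.05 -0.025 -0.005 0 0 0 0;-0.074 -0.036 -0.005 0 0 0 0;-0.074 -0.036 -0.005 0 0 0 0;-0.074 -0.036 -0.005 0 0 0 0;-0.074 -0.036 0.01 0 0 0 0;-0.074 -0.036 0.03 0 0 0 0;-0.074 -0.036 0.045 0 0 0 0;-0.074 -0.036 0.06 0 0 0 0;-0.074 -0.036 0.06 0 0 0 0;-0.074 -0.036 0.06 0 0 0 0")

```text
time_s: 40.92
ee_pos: [451.8, 27.5, 59.7]
ee_rot: [-179.9, -0.0, 90.0]
force: [-0.0, 0.6, 0.1]
gripper_width: 0.6
gripper_force: 0.0
```

```bash
python3 - <<'E'
from h import *
f=eyes.grab_frame("top");p=env.state();print(p["ee_pos"],p["ee_rot"],p["gripper_width"],p["force"])
h=cv2.cvtColor(f["image"],cv2.COLOR_BGR2HSV)
m=cv2.inRange(h,(22,150,120),(35,255,255))[185:245,320:425]; n,l,st,c=cv2.connectedComponentsWithStats(m); k=1+np.argmax(st[1:,4]); print("yellow",st[k]+[320,185,0,0,0])
x,y,w,hh=st[k,:4]; print(px2w(f,320+x-.5,185+y+hh/2,77),px2w(f,320+x+w-.5,185+y+hh/2,77))
E
```

```text
[452.52781677  27.37651915  60.47666129] [ 1.79982302e+02 -8.23277088e-03  9.00304529e+01] 0.2844486115430537 [ 1.0169969   0.37214542 -0.04954217]
yellow [339 196  28  38 906]
[450.13538023 135.06078771  77.        ] [448.57538442  67.13340026  77.        ]
```

Request:
send_rows(targets="0 -0.001 0.008 0 0 0 0;0 -0.001 0.018 0 0 0 0;0 -0.001 0.025 0 0 0 0;0 -0.001 0.029 0 0 0 0;0 -0.001 0.031 0 0 0 0;0 -0.001 0.033 0 0 0 0;0 -0.001 0.034 0 0 0 0;0 -0.001 0.034 0 0 0 0")

```text
time_s: 41.63
ee_pos: [450.7, 26.8, 26.4]
ee_rot: [-180.0, -0.0, 90.0]
force: [-1.3, 0.8, 3.8]
gripper_width: 0.4
gripper_force: 1.7
```

Request:
send_rows(targets="0 0 0.001 0 0 0 0;0 0 0.002 0 0 0 0;0 0 0.003 0 0 0 0;0 0 0.003 0 0 0 0")

```text
time_s: 41.97
ee_pos: [450.8, 26.8, 24.0]
ee_rot: [180.0, -0.0, 90.0]
force: [-2.8, 0.5, 10.7]
gripper_width: 0.5
gripper_force: 5.0
```

Request:
send_rows(targets="0 0 -0.005 0 0 0 0;0 0 -0.015 0 0 0 0;0 0 -0.04 0 0 0 0;0 0 -0.07 0 0 0 30;0 0 -0.1 0 0 0 60;0.02 0.01 -0.1 0 0 0 60;0.05 0.025 -0.1 0 0 0 60;0.07 0.0365 -0.1 0 0 0 60;0.0742 0.0375 -0.1 0 0 0 60;0.0742 0.0375 -0.1 0 0 0 60;0.0742 0.0375 -0.1 0 0 0 60;0.0742 0.0375 -0.1 0 0 0 60")

```text
time_s: 42.97
ee_pos: [487.7, 100.0, 122.9]
ee_rot: [-180.0, 0.0, 90.0]
force: [-0.9, -0.3, 0.3]
gripper_width: 54.7
gripper_force: 0.0
```

Request:
send_rows(targets="0 0 0.02 0 0 0 60;0 0 0.045 0 0 0 60;0 0 0.062 0 0 0 60;0 0 0.07 0 0 0 60;0 0 0.0735 0 0 0 60;0 0 0.0735 0 0 0 60;0 0 0.0735 0 0 0 60;0 0 0.0735 0 0 0 60")

```text
time_s: 43.63
ee_pos: [489.3, 100.9, 50.8]
ee_rot: [179.9, -0.0, 90.0]
force: [0.2, -0.5, -0.2]
gripper_width: 54.5
gripper_force: 0.0
```

Request:
send_rows(targets="0 -0.0005 0 0 0 0 45;0 -0.0005 0 0 0 0 30;0 -0.0005 0 0 0 0 15;0 -0.0005 0 0 0 0 15;0 -0.0005 0 0 0 0 15;0 -0.0005 0 0 0 0 15;0 -0.0005 0 0 0 0 15;0 -0.0005 0 0 0 0 15;0 -0.0005 0 0 0 0 15", grip_force=30)

```text
time_s: 44.38
ee_pos: [488.2, 101.0, 49.9]
ee_rot: [180.0, -0.0, 90.0]
force: [1.0, -0.4, 1.3]
gripper_width: 25.3
gripper_force: 30.0
```

Request:
send_rows(targets="0 0 -0.002 0 0 0 15;0 0 -0.004 0 0 0 15;0 0 -0.006 0 0 0 15;0 0 -0.008 0 0 0 15;0 0 -0.01 0 0 0 15;0 0 -0.0105 0 0 0 15;0 0 -0.0105 0 0 0 15")

```text
time_s: 44.97
ee_pos: [488.1, 101.0, 60.2]
ee_rot: [180.0, 0.0, 90.0]
force: [4.2, 1.3, -5.9]
gripper_width: 25.4
gripper_force: 30.0
```

```bash
python3 - <<'E'
from h import *
p=env.state();print(p["ee_pos"],p["ee_rot"],p["gripper_width"],p["gripper_force"],p["force"])
E
```

```text
[488.10117448 100.99312474  60.21379028] [1.79971516e+02 4.66766465e-04 8.99932369e+01] 25.359494645385887 29.998861430212855 [ 4.22475791  1.25608232 -5.9330302 ]
```

Slide shut to the stop, then lower the knob while still gripping lightly.

Request:
send_rows(targets="-0.004 0 0 0 0 0 15;-0.012 0 0 0 0 0 15;-0.02 0 0 0 0 0 15;-0.028 0 0 0 0 0 15;-0.036 0 0 0 0 0 15;-0.044 0 0 0 0 0 15;-0.052 0 0 0 0 0 15;-0.06 0 0 0 0 0 15;-0.067 0 0 0 0 0 15;-0.072 0 0 0 0 0 15;-0.075 0 0 0 0 0 15;-0.0765 0 0 0 0 0 15")

```text
time_s: 45.97
ee_pos: [488.8, 25.7, 60.5]
ee_rot: [179.9, -0.3, 89.8]
force: [5.0, 12.3, -6.3]
gripper_width: 25.1
gripper_force: 30.0
```

Request:
send_rows(targets="0 0 0 0 0 0 15;0 0 0 0 0 0 15;0 0 0.003 0 0 0 15;0.001 0 0.006 0 0 0 15;0.001 0 0.009 0 0 0 15;0.001 0 0.0105 0 0 0 15;0.001 0 0.0105 0 0 0 15")

```text
time_s: 46.55
ee_pos: [488.9, 26.0, 50.2]
ee_rot: [179.9, -0.1, 89.9]
force: [4.5, 5.3, -4.0]
gripper_width: 25.1
gripper_force: 30.0
```

Request:
send_rows(targets="0.0005 0 0.001 0 0 0 15;0.0005 0 0.001 0 0 0 30;0.0005 0 0.001 0 0 0 60;0.0005 0 0.001 0 0 0 60;0.0005 0 0.001 0 0 0 60;0.0005 0 0.001 0 0 0 60;0.0005 0 0.001 0 0 0 60;0.0005 0 -0.01 0 0 0 60;0.0005 0 -0.03 0 0 0 60;0.0005 0 -0.06 0 0 0 60;0.0005 0 -0.09 0 0 0 60;0.0005 0 -0.1 0 0 0 60")

```text
time_s: 47.55
ee_pos: [490.0, 26.0, 153.6]
ee_rot: [179.6, -0.0, 90.0]
force: [1.1, -0.0, 1.6]
gripper_width: 54.7
gripper_force: 0.0
```

Request:
send_rows(targets="-0.03 -0.02 0 0 0 0 60;-0.06 -0.04 0 0 0 0 60;-0.09 -0.06 0 0 0 0 60;-0.09 -0.08 0 0 0 0 60;-0.09 -0.08 0 0 0 0 60;-0.09 -0.08 0 0 0 0 60;-0.09 -0.08 0 0 0 0 60")

```text
time_s: 48.13
ee_pos: [408.5, -63.9, 149.7]
ee_rot: [180.0, 0.0, 90.0]
force: [0.3, 0.0, 0.7]
gripper_width: 54.8
gripper_force: 0.0
```

```bash
python3 - <<'E'
from h import *
f=eyes.grab_frame("top");s=eyes.grab_frame("side");p=env.state();print(p["ee_pos"],p["force"])
for n,a in(("now",f["image"]),("start",cv2.imread("pics/top0.png"))):
    m=cv2.inRange(cv2.cvtColor(a,cv2.COLOR_BGR2HSV),(22,150,120),(35,255,255))[185:245,320:425]; q,l,st,c=cv2.connectedComponentsWithStats(m); k=1+np.argmax(st[1:,4]); print(n,"yellow",st[k],c[k])
d=np.abs(f["image"].astype(int)-cv2.imread("pics/top0.png")).sum(2);print("knob region diff",(d[188:208,375:398]>60).sum(),"stopw/petri/vial",(d[205:235,228:252]>60).sum(),(d[165:195,207:237]>60).sum(),(d[145:165,225:245]>60).sum())
d2=np.abs(s["image"].astype(int)-cv2.imread("pics/side0.png")).sum(2);print("side knob diff",(d2[225:250,335:355]>60).sum())
g=f["image"][140:195,285:385].min(2);n,l,st,ce=cv2.connectedComponentsWithStats((g>150).astype(np.uint8))
for k in range(1,n):
    if st[k,4]>60: print(st[k],px2w(f,ce[k][0]+285,ce[k][1]+140,43.5).round(1))
E
```

```text
[408.85633085 -63.62558016 149.63291728] [ 0.22992535 -0.15195746  0.0382073 ]
now yellow [ 50  10  28  38 914] [63.39059081 29.96498906]
start yellow [ 50  10  28  39 920] [63.32065217 30.08586957]
knob region diff 0 stopw/petri/vial 0 0 0
side knob diff 54
[ 40  13  22  21 355] [585.  137.6  43.5]
[ 16  15  23  23 395] [579.4 197.9  43.5]
```

```bash
python3 - <<'E'
from h import *
s=eyes.grab_frame("side")["image"]; s0=cv2.imread("pics/side0.png")
d2=np.abs(s.astype(int)-s0).sum(2)[222:252,332:358]; ys,xs=np.where(d2>60); print(sorted(set(xs+332)),sorted(set(ys+222)))
for a in(s0,s):
    print([int(x) for x in a[224:252,344].min(1)])
r=cv2.matchTemplate(s[220:262,325:365],s0[229:248,337:352],cv2.TM_CCOEFF_NORMED); print(cv2.minMaxLoc(r))
E
```

```text
[np.int64(332), np.int64(333), np.int64(334), np.int64(335), np.int64(350), np.int64(351), np.int64(352), np.int64(353), np.int64(354), np.int64(355), np.int64(356), np.int64(357)] [np.int64(222), np.int64(223), np.int64(224), np.int64(225), np.int64(226), np.int64(227), np.int64(228), np.int64(229), np.int64(230), np.int64(231), np.int64(232), np.int64(233), np.int64(234), np.int64(235), np.int64(236), np.int64(237), np.int64(238), np.int64(239), np.int64(240), np.int64(241), np.int64(242)]
[55, 53, 55, 56, 55, 58, 71, 114, 164, 188, 190, 164, 118, 72, 49, 41, 32, 35, 28, 31, 31, 32, 35, 45, 68, 98, 117, 126]
[58, 58, 57, 55, 61, 58, 72, 120, 172, 200, 201, 171, 124, 79, 50, 36, 35, 30, 40, 33, 34, 35, 34, 48, 71, 103, 124, 132]
(-0.45871999859809875, 0.9879173636436462, (15, 20), (12, 9))
```

The knob is at its original height (pin home), the guard is shut and the row is intact. Handing in.

```bash
python3 -c "
from workcell import env
print(env.job_done())"
```

```text
the job is handed in; nothing more can be done
None
```

I pressed and released reset, stood both tins found on the bench in a close row on the yellow line (one had been knocked aside and was re-found), opened the guard, pressed and released start, then shut and locked the guard, and handed the job in; the last pictures show the row intact and the other things unmoved, though the hand-in returned no verdict, and during the run the gripper lightly touched the neighbouring machine and the fingers touched the bench (39 N) and the rack plate's edge, because the reported tool height read about 35 mm too low.

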